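Load the tumbler bowl and hold it down on its sprung ring

ROBOT

A 6-joint arm with a two-finger parallel gripper is mounted at the origin on the work surface. World frame = base frame: x ahead of the robot, y to its left, z up, the work surface at z = 0. Lengths are in m, angles in rad, forces in N, time in s.
With the tool pointing down it reaches from about 0.275 to 0.825 m from the base axis. Payload 4.9 kg.
Tool frame: the origin (TCP) lies between the finger pads; the fingertips stand 25 mm ahead of it and the grasp point (between the pads) lies 6 mm ahead of it (tcp_to_tips is the distance from the TCP to the fingertips, in m); z points along the fingers, y is the direction in which the jaws open and shut (so a half turn about z gives the same grasp; the last joint's range is limited). The gripper opens to 85 mm and grips with 20 to 120 N. Pads are 22 mm wide; open, the fingers measure 114 mm over their backs; the gripper's body (76 mm by 85 mm) begins 54 mm behind the grasp point. The pads swing forward as they close: fully open they stand 13 mm farther back than shut.
Start: joints at [1.04, 0.326, -0.193, 1.052, 0, 1.437], TCP at [0.213, 0.507, 0.256] pointing down, gripper open.
Joint ranges: [-2.65, 2.65], [-0.97, 1.79], [-1.3, 1.35], [-1.93, 2.1], [-1.47, 1.37], [-3.14, 3.14]. Speed limits (rad/s): [2.57, 2.57, 3.14, 3.14, 3.14, 3.14].

INTERFACE

Orientations are given as a rotation vector (axis times angle).
In Python, from bench import * gives the robot as it stands. The module is installed in compiled form; this text tells all that it offers.
- The arm moves only by the tool drive_tool, never from a script. Its argument "deltas" is a list that holds one entry, the list of rows, each a list of 5 numbers: the shift along the tool's x, y, z in mm, then the turn about the tool's z in degrees, then the finger opening in mm, from 0 to 85.4. In form: [[[dx, dy, dz, spin, fingers], ...]]. A call has 1 to 12 rows; each row shifts and turns the commanded pose from where the row before left it, along the tool's axes as they then stand; what a row does not reach is not made up. A row lasts 1/8 s, in which the tool goes at most 62.5 mm and 10.7 degrees, less where a joint would pass 70% of its speed; a pose out of reach is approached as far as the arm can. A call with a gripper value outside its range is refused whole. The fingers move at their own pace and stop on an object; "squeeze" is the grip in N (left out, the last holds). Time passes only in rows, so rows that do not move let the fingers close. It gives the time, the measured TCP pose, the force and the opening at its end, in the units of the state.
- observe(): the state, without advancing time (a new reading comes with each control period).
- camera(name): name is "scene" or "side" or "wrist"; returns a dict with "pixels" (480x640x3 uint8, blue, green, red), "camera_matrix" (3x3 intrinsics, pixels), "origin" and "orientation" of the camera in the world. Camera axes: x right, y down, z forward; pixel columns grow to the right and rows downward; lengths in m; the calibration is good to about 2 mm. A picture is of the moment at which its call begins. There is no depth.
- hand_in(): hands the job in, once; it reports no verdict.
The state is a dict: "clock": time; "joints": joint angles; "joint_velocities": joint speeds; "joint_torque": joint torques, N m; "tcp_pos": TCP position; "eef_rot": TCP orientation; "wrist_force": force on the tool from outside, world axes, zero at the start; "torque": the same for the moment, N m; "grip_width": opening from 0.0 (shut) to 1.0 (fully open).
Only numpy, scipy, OpenCV 4.12 (cv2) and the standard library are available. Lean on these libraries where they do the work, as an engineer would, in place of code of your own. Each camera call takes 0.05 s, during which the arm holds its last target. There are 200 camera calls.

TASK

Pour all six steel balls from the cup into the white tumbler bowl where it stands, and stand the empty cup upright back on the bench. Then pick the bowl up by its knob, seat it upright in the sprung ring of the drive base with all the balls still inside, press it down until the ring is fully home against its stop, and finish while still holding it pressed down there. Leave the other tools on the bench alone.

Things in the scene. Friction and masses are not known exactly. Their poses are not given: they have to be found in the camera images.
- cup_mid (a point): Open aluminium cup, round and slightly tapered: outside 56 mm across at the bottom, 66 mm at the rim, 80 mm tall, wall 3 mm, floor 5 mm thick, no handle, about 100 g empty. The point is on its axis half-way up, 40 mm above its underside; its z axis points up out of the mouth. It starts upright on the bench holding the six balls, which fill about its lower 35 mm.
- bowl_knob (a point): Tumbler bowl: a round-bottomed white plastic bowl, 132 mm across at the rim and 65 mm tall (wall 4 mm, flat foot 72 mm across, floor 5 mm thick), with a central post 16 mm thick that carries a black grip knob: upright sides 28 mm in diameter from 77 to 97 mm above the bowl's underside, then a round dome with its top at 111 mm. About 300 g empty. The point is inside the knob, on the bowl's axis, 91 mm above the underside; z points up. It starts standing on the bench.
- cradle_top (a point): Sprung ring cradle: a dark steel ring, 116 mm outside, 96 mm inside, 10 mm thick, carried on three springs above a round grey drive base 160 mm across and 35 mm tall that is fixed to the bench. The point is the centre of the ring's opening, level with its top face (78 mm above the bench when free); it moves down with the ring. The bowl's round bottom centres itself in the ring: seated, the knob's centre is about 76 mm above this point.
- cradle (a joint): How far the ring is pressed down, m: 0 free, 0.020 at the stop (straight down). The springs take about 5 N to start moving and about 17 N at the stop; the loaded bowl's own weight (4 to 6 N) sinks the ring by no more than 2 mm.
- ball1_center (a point): One of the six identical steel polishing balls, 18 mm in diameter, 24 g, slippery and free-rolling. The point is its centre. All start in the cup.
- ball2_center (a point): One of the six identical steel polishing balls, 18 mm in diameter, 24 g, slippery and free-rolling. The point is its centre. All start in the cup.
- ball3_center (a point): One of the six identical steel polishing balls, 18 mm in diameter, 24 g, slippery and free-rolling. The point is its centre. All start in the cup.
- ball4_center (a point): One of the six identical steel polishing balls, 18 mm in diameter, 24 g, slippery and free-rolling. The point is its centre. All start in the cup.
- ball5_center (a point): One of the six identical steel polishing balls, 18 mm in diameter, 24 g, slippery and free-rolling. The point is its centre. All start in the cup.
- ball6_center (a point): One of the six identical steel polishing balls, 18 mm in diameter, 24 g, slippery and free-rolling. The point is its centre. All start in the cup.
- screwdriver: Bystander, to be left alone: a red-handled screwdriver, 170 mm long, lying on the bench nearest the robot. Origin at the middle of its underside.
- wrench: Bystander, to be left alone: a steel wrench, 160 mm long, lying on the bench. Origin at the middle of its underside.
- jar: Bystander, to be left alone: a closed grey jar, 60 mm across and 55 mm tall. Origin at the middle of its underside.
- socket: Bystander, to be left alone: a steel wrench socket, 32 mm across and 35 mm tall. Origin at the middle of its underside.
There are look-alikes about, which are no part of the job. Leave any blue or turquoise look-alike of the part that bears cup_mid alone.

How it is judged:
On the way, in this order (a step that is already met when the one before it is completed fails the run):
1. all six balls are in the bowl, which stands on the bench, while the cup is held by the fingers (horizontal distance between each of ball1_center, ball2_center, ball3_center, ball4_center, ball5_center, ball6_center and bowl_knob below 0.064 m and z of ball1_center in the frame of bowl_knob between -0.1 and -0.03 m and z of ball2_center in the frame of bowl_knob between -0.1 and -0.03 m and z of ball3_center in the frame of bowl_knob between -0.1 and -0.03 m and z of ball4_center in the frame of bowl_knob between -0.1 and -0.03 m and z of ball5_center in the frame of bowl_knob between -0.1 and -0.03 m and z of ball6_center in the frame of bowl_knob between -0.1 and -0.03 m and height (world z) of bowl_knob below 0.097 m and angle between bowl_knob's own z axis and vertical below 0.1 rad and contact force between the fingers and cup above 0.5 N), for 0.1 s.
2. the cup stands upright on the bench, let go (angle between cup_mid's own z axis and vertical below 0.1 rad and height (world z) of cup_mid between 0.035 and 0.044 m and contact force between the fingers and cup below 0.3 N), for 0.2 s.
3. the bowl is lifted off the bench by the fingers (height (world z) of bowl_knob above 0.115 m and contact force between the fingers and bowl above 0.5 N and value of joint cradle below 0.001 m), for 0.1 s.
4. the bowl, seated in the ring, is pressed down (horizontal distance between bowl_knob and cradle_top below 0.008 m and angle between bowl_knob's own z axis and vertical below 0.12 rad and z of bowl_knob in the frame of cradle_top between 0.066 and 0.084 m and value of joint cradle above 0.016 m and contact force between cradle and bowl above 9 N and contact force between the fingers and bowl above 3 N), for 0.3 s.
At the end, for the whole second after the job is handed in: Fingers hold the bowl pressed (over 3 N; over 9 N on the ring), the ring more than 16 of its 20 mm down; bowl upright within 7 degrees and centred within 8 mm; all six balls in it; the cup upright on the bench, not touched by the fingers (all of step 2 and all of step 4 and horizontal distance between each of ball1_center, ball2_center, ball3_center, ball4_center, ball5_center, ball6_center and bowl_knob below 0.064 m and z of ball1_center in the frame of bowl_knob between -0.1 and -0.03 m and z of ball2_center in the frame of bowl_knob between -0.1 and -0.03 m and z of ball3_center in the frame of bowl_knob between -0.1 and -0.03 m and z of ball4_center in the frame of bowl_knob between -0.1 and -0.03 m and z of ball5_center in the frame of bowl_knob between -0.1 and -0.03 m and z of ball6_center in the frame of bowl_knob between -0.1 and -0.03 m); the arm keeps its last pose, push and grip.
It fails at once if the screwdriver is pushed more than 40 mm from its place (distance of screwdriver from where it was at the start of the episode above 0.04 m).
It fails at once if the wrench is pushed more than 40 mm from its place (distance of wrench from where it was at the start of the episode above 0.04 m).
It fails at once if the jar is pushed more than 40 mm from its place (distance of jar from where it was at the start of the episode above 0.04 m).
It fails at once if the socket is pushed more than 40 mm from its place (distance of socket from where it was at the start of the episode above 0.04 m).
It also fails if it takes over 67 s, if anything falls off the work surface, if the arm or the gripper's body presses on something with over 40 N, if the wrist force passes 120 N, or if a joint passes its speed limit or range.

## Working session

There is one attempt and no reset: what is moved stays moved. The work goes in short steps, Python scripts to look and compute and a tool call to move; the robot and the scene stay as the last step left them, time stands still between calls to the robot, and variables do not carry over. Pictures are saved under pics/ and viewed, about 8 in all and at most 12, crops included, and the job is handed in when it is done.

Besides the shell and the picture viewer there is one more tool, called after "Emit:" as name(argument=value, ...), one argument or row to a line, values as JSON. drive_tool: Moves the arm, as the interface text tells. Its arguments: {"type":"object","properties":{"deltas":{"type":"array","items":{"type":"array","items":{"type":"array","items":{"type":"number"}}}},"squeeze":{"type":"number"}},"required":["deltas"]}

```bash
mkdir -p pics; cat > h.py <<'E'
from bench import *
import numpy as np, cv2
from scipy.spatial.transform import Rotation as R
def rot(o):
    o=np.array(o,float)
    return o if o.shape==(3,3) else (R.from_rotvec(o).as_matrix() if o.size==3 else R.from_quat(o).as_matrix())
def ray(c,u,v):
    d=np.linalg.inv(np.array(c["camera_matrix"]))@[u,v,1]; return np.array(c["origin"]),rot(c["orientation"])@d
def onz(c,u,v,z):
    o,d=ray(c,u,v); return (o+d*(z-o[2])/d[2]).round(4)
def proj(c,p):
    q=np.array(c["camera_matrix"])@(rot(c["orientation"]).T@(np.array(p)-c["origin"])); return q[:2]/q[2]
E
python3 - <<'E'
from h import *
print(observe())
for n in ["scene","side","wrist"]:
    c=camera(n); cv2.imwrite(f"pics/{n}0.png",c["pixels"]); print(n,c["origin"],c["orientation"],c["camera_matrix"])
E
```

```text
{'clock': 0.0, 'joints': array([ 1.03977804e+00,  3.26976816e-01, -1.93602401e-01,  1.05199443e+00,
        1.43697517e-05,  1.43658968e+00]), 'joint_velocities': array([-0.0019947 , -0.00149838,  0.00030817, -0.00099818, -0.00099671,
        0.00081971]), 'joint_torque': array([ 1.40900262e-03, -4.43399620e+01,  2.62442797e+01,  1.52725348e-02,
       -2.63911397e-04,  1.99995391e-06]), 'tcp_pos': array([0.21227321, 0.50679216, 0.25547684]), 'eef_rot': array([-6.19111627e-01, -3.07937770e+00,  2.63092253e-03]), 'wrist_force': array([ 0.11187574,  0.30440772, -0.01981497]), 'torque': array([-5.67805609e-05, -4.04390236e-02,  1.70318744e-02]), 'grip_width': 0.9981022300159587}
scene [1.13536053 0.36753859 1.10312162] [-1.36659415 -2.43644815  0.70812886] [[570.83288813   0.         310.51059502]
 [  0.         570.83288813 235.03426299]
 [  0.           0.           1.        ]]
side [ 0.44839446 -0.61214266  0.68966768] [-2.35278216  0.22628013 -0.09753217] [[534.72746113   0.         311.30464721]
 [  0.         534.72746113 234.28821148]
 [  0.           0.           1.        ]]
wrist [0.14365201 0.5357963  0.37334321] [2.40190206 1.59802194 0.23674226] [[410.34338276   0.         317.65473718]
 [  0.         410.34338276 233.81928841]
 [  0.           0.           1.        ]]
```

View pics/scene0.png

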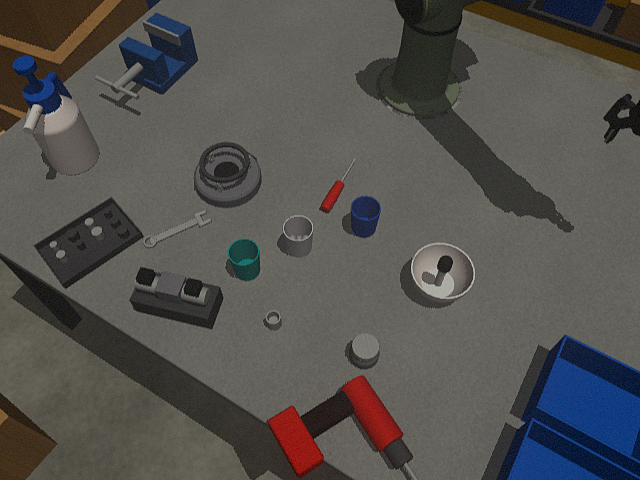

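View pics/side0.png

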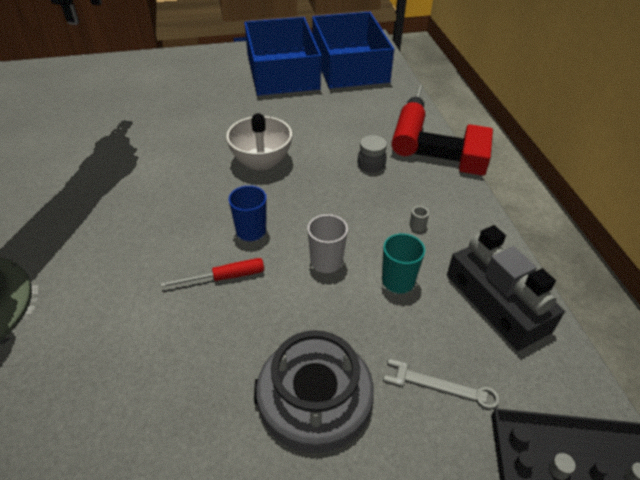

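The scene view shows the cup at about (298,237), the bowl at (443,275) with its knob at (445,264), and the ring at (225,160). The side view shows the cup at (328,245), the bowl at (260,145), and the ring at (315,370). The blue and teal cups on either side of the grey one are look-alikes.

Next I'll measure positions. The row format has no tilt, so pouring needs some thought.

```bash
python3 - <<'E'
from h import *
c=camera("scene"); s=camera("side")
def tri(a,b):
    o1,d1=ray(c,*a);o2,d2=ray(s,*b)
    A=np.stack([d1,-d2],1); t=np.linalg.lstsq(A,o2-o1,rcond=None)[0]
    return ((o1+t[0]*d1+o2+t[1]*d2)/2).round(3), np.linalg.norm(o1+t[0]*d1-o2-t[1]*d2).round(4)
print("knob",tri((445,264),(259,123)))
print("bowl rim",onz(c,443,272,.065),onz(s,259.5,141,.065))
print("cup rim",onz(c,298,230,.08),onz(s,328,230,.08))
print("ring",onz(c,225,161,.078),onz(s,315.5,369,.078))
for n,u,v in [("blue",365,203,),("teal",244,249)]: print(n,onz(c,u,v,.08))
for n,u,v in [("jar",365,347),("socket",273,317)]: print(n,onz(c,u,v,.045))
for n,u,v in [("sd tip",353,160),("sd end",325,208),("wr a",150,241),("wr b",205,218),("drill",350,395),("bin",560,345),("vice",160,75),("bottle",65,130),("box",175,300)]: print(n,onz(c,u,v,.01))
def ell(cc,box,f):
    x0,y0,x1,y1=box; im=cc["pixels"][y0:y1,x0:x1]; m=f(im).astype(np.uint8)
    cs,_=cv2.findContours(m,cv2.RETR_EXTERNAL,cv2.CHAIN_APPROX_NONE); k=max(cs,key=cv2.contourArea)
    e=cv2.fitEllipse(cv2.convexHull(k)); return e[0][0]+x0,e[0][1]+y0,e[1],cv2.contourArea(k)
w=lambda im: im.min(2)>110
dk=lambda im: im.max(2)<45
print(ell(c,(400,235,485,310),w),ell(s,(215,105,300,175),w))
print(ell(c,(435,250,460,275),dk),ell(s,(247,108,270,134),dk))
E
```

```text
knob (array([0.521, 0.294, 0.091]), np.float64(0.0012))
bowl rim [0.5242 0.2963 0.065 ] [0.518  0.2691 0.065 ]
cup rim [ 0.5998 -0.0079  0.08  ] [ 0.5945 -0.016   0.08  ]
ring [ 0.5263 -0.254   0.078 ] [ 0.525  -0.2592  0.078 ]
blue [0.4647 0.0801 0.08  ]
teal [ 0.6979 -0.0792  0.08  ]
jar [0.7423 0.235  0.045 ]
socket [0.7827 0.047  0.045 ]
sd tip [ 0.3206 -0.0269  0.01  ]
sd end [ 0.4793 -0.0123  0.01  ]
wr a [ 0.7608 -0.3033  0.01  ]
wr b [ 0.6466 -0.2349  0.01  ]
drill [0.8292 0.2527 0.01  ]
bin [0.5223 0.5621 0.01  ]
vice [ 0.3322 -0.6289  0.01  ]
bottle [ 0.6157 -0.7091  0.01  ]
box [ 0.8465 -0.1625  0.01  ]
(442.6510810852051, 270.32756423950195, (55.125545501708984, 65.22135162353516), 2753.0) (258.6175079345703, 134.49330139160156, (67.18795776367188, 104.31546783447266), 1616.5)
(444.57621002197266, 263.7810535430908, (14.291120529174805, 16.940053939819336), 172.0) (258.08342266082764, 123.17056179046631, (13.539661407470703, 19.249786376953125), 178.5)
```

View pics/wrist0.png

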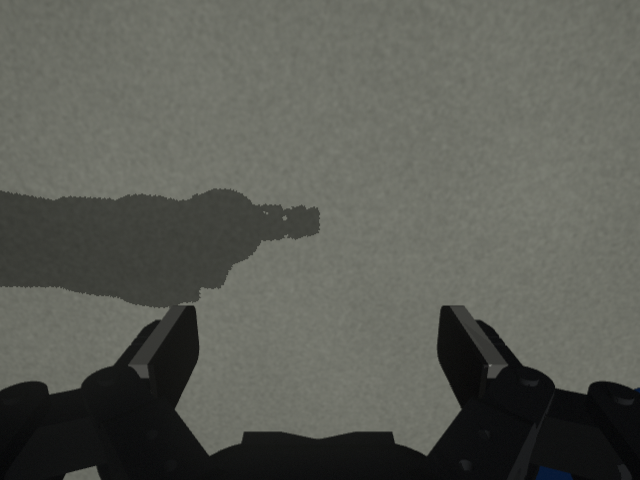

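The wrist view is clear bench, with both pads in view at (170,340) and (470,340) and the gripper's shadow. The bowl is at (0.522,0.294), the cup at (0.598,-0.011) and the ring at (0.526,-0.256).

First I'll check how the tool behaves at the edge of its reach, in free space and clear of the objects.

Emit:
drive_tool(
  deltas=[
    [[0,60,0,0,85],[0,60,0,0,85],[0,60,0,0,85],[0,60,0,0,85],[0,60,0,0,85],[0,60,0,0,85],[0,60,0,0,85]],
  ],
)

```text
clock: 1.12
tcp_pos: [0.3411, 0.811, 0.2399]
eef_rot: [0.617, 3.067, 0.082]
wrist_force: [17.6, 34.3, 23.0]
grip_width: 0.996
```

Emit:
drive_tool(
  deltas=[
    [[0,60,0,0,85],[0,60,0,0,85],[0,60,0,0,85],[0,0,0,0,85]],
  ],
)

```text
clock: 1.62
tcp_pos: [0.3653, 0.8695, 0.2167]
eef_rot: [0.608, 3.027, 0.282]
wrist_force: [0.5, 0.4, 0.4]
grip_width: 0.994
```

```bash
python3 - <<'E'
from h import *
o=observe(); print(o["joints"].round(3),o["tcp_pos"],R.from_rotvec(o["eef_rot"]).as_matrix().round(3))
E
```

```text
[1.092 1.211 1.346 1.519 0.011 1.49 ] [0.36526362 0.86950972 0.21672887] [[-0.922  0.379  0.076]
 [ 0.387  0.906  0.17 ]
 [-0.005  0.186 -0.983]]
```

The tool tilts at the limit of reach. I'll check whether the tilt stays when I come back in.

Emit:
drive_tool(
  deltas=[
    [[0,-60,0,0,85],[0,-60,0,0,85],[0,-60,0,0,85],[0,0,0,0,85]],
  ],
)

```text
clock: 2.12
tcp_pos: [0.3294, 0.7812, 0.1979]
eef_rot: [0.61, 3.034, 0.257]
wrist_force: [0.2, 1.1, 0.4]
grip_width: 0.996
```

```bash
python3 - <<'E'
from h import *
o=observe(); print(o["joints"].round(3),o["tcp_pos"],R.from_rotvec(o["eef_rot"]).as_matrix().round(3))
E
```

```text
[1.081 0.827 0.499 1.074 0.013 1.479] [0.32939442 0.78124867 0.19791726] [[-0.922  0.381  0.068]
 [ 0.387  0.909  0.154]
 [-0.003  0.169 -0.986]]
```

The tilt persists after coming back in, because each row starts from the pose actually reached. That means I can build up tilt at the edge of reach until the tool is nearly horizontal. From there, spin alone pours the cup. I'll keep pushing.

Emit:
drive_tool(
  deltas=[
    [[0,60,0,0,85],[0,60,0,0,85],[0,60,0,0,85],[0,60,0,0,85],[0,60,0,0,85],[0,60,0,0,85],[0,60,0,0,85],[0,60,0,0,85],[0,60,0,0,85],[0,60,0,0,85],[0,60,0,0,85],[0,60,0,0,85]],
  ],
)

```text
clock: 3.62
tcp_pos: [0.4263, 1.013, 0.3143]
eef_rot: [0.562, 2.797, 0.931]
wrist_force: [0.6, 0.3, -0.8]
grip_width: 0.997
```

```bash
cat > st.py <<'E'
from h import *
o=observe(); M=R.from_rotvec(o["eef_rot"]).as_matrix()
print(o["clock"],o["joints"].round(3),o["tcp_pos"].round(4),"grip",round(o["grip_width"]*85.4,1),"F",o["wrist_force"].round(1));print(M.round(3),"elev z deg",np.degrees(np.arcsin(M[2,2])).round(1))
E
python3 st.py; python3 - <<'E'
from h import *
from scipy.optimize import least_squares
o=observe();p=o["tcp_pos"]
D=[(.327,-.1936,1.052,.5494,.2555),(1.211,1.346,1.519,.9431,.2167),(.827,.499,1.074,.8478,.1979),(*o["joints"][1:4],np.hypot(*p[:2]),p[2])]
def f(x):
    r0,z0,a,b,L=x;e=[]
    for q2,q3,q4,r,z in D:
        t=q3-q2-q4
        e+=[r0+a*np.sin(q2)+b*np.cos(q3-q2)+L*np.cos(t)-r, z0+a*np.cos(q2)+b*np.sin(q3-q2)+L*np.sin(t)-z]
    return e
s=least_squares(f,[0,.3,.4,.4,.25]);print(s.x,s.fun)
E
```

```text
3.625 [1.098 1.183 1.348 1.09  0.031 1.505] [0.4263 1.013  0.3143] grip 85.2 F [ 0.6  0.3 -0.8]
[[-0.92   0.304  0.246]
 [ 0.391  0.739  0.549]
 [-0.015  0.602 -0.799]] elev z deg -53.0
[0.09137422 0.38307401 0.45624027 0.36387886 0.38015183] [ 0.00350702 -0.00150661  0.00646754  0.00244451 -0.0123331   0.00211547
  0.00235855 -0.00305336]
```

Emit:
drive_tool(
  deltas=[
    [[0,60,0,0,85],[0,60,0,0,85],[0,60,0,0,85],[0,60,0,0,85],[0,60,0,0,85],[0,60,0,0,85],[0,60,0,0,85],[0,60,0,0,85],[0,60,0,0,85],[0,60,0,0,85],[0,60,0,0,85],[0,60,0,0,85]],
  ],
)

```text
clock: 5.12
tcp_pos: [0.4321, 1.0405, 0.6426]
eef_rot: [0.484, 2.424, 1.532]
wrist_force: [0.2, -0.4, 0.3]
grip_width: 0.997
```

```bash
python3 st.py
```

```text
5.125 [1.099 0.962 1.347 0.825 0.05  1.526] [0.4321 1.0405 0.6426] grip 85.1 F [ 0.2 -0.4  0.3]
[[-0.918  0.152  0.366]
 [ 0.396  0.398  0.828]
 [-0.02   0.905 -0.425]] elev z deg -25.2
```

Tilt is now 65°, but the heading is wrong (azimuth 66°). Moving to the front at full stretch and pushing straight out should swing the heading round.

Emit:
drive_tool(
  deltas=[
    [[-49,-16,-32,0,85],[-49,-16,-32,0,85],[-49,-16,-32,0,85],[-49,-16,-32,0,85],[-49,-16,-32,0,85],[-49,-16,-32,0,85],[-49,-16,-32,0,85],[-49,-16,-32,0,85],[-49,-16,-32,0,85],[-49,-16,-32,0,85],[-49,-16,-32,0,85],[-49,-16,-32,0,85]],
  ],
)

```text
clock: 6.62
tcp_pos: [0.7932, 0.4373, 0.6474]
eef_rot: [0.483, 2.424, 1.529]
wrist_force: [1.3, 0.5, -0.1]
grip_width: 0.996
```

```bash
python3 st.py
```

```text
6.625 [0.189 0.464 0.486 0.714 0.838 0.995] [0.7932 0.4373 0.6474] grip 85.1 F [ 1.3  0.5 -0.1]
[[-0.918  0.151  0.367]
 [ 0.396  0.399  0.827]
 [-0.022  0.904 -0.426]] elev z deg -25.2
```

Emit:
drive_tool(
  deltas=[
    [[-55,9,22,0,85],[-55,9,22,0,85],[-55,9,22,0,85],[-55,9,22,0,85],[-55,9,22,0,85],[-55,9,22,0,85],[-55,4,22,0,85],[-55,4,22,0,85],[-55,4,25,0,85],[-52,4,28,0,85],[-52,4,30,0,85],[-52,4,30,0,85]],
  ],
)

```text
clock: 8.12
tcp_pos: [1.1532, 0.3545, 0.5119]
eef_rot: [0.59, 1.995, 1.641]
wrist_force: [0.4, 0.1, -0.2]
grip_width: 0.995
```

```bash
python3 st.py
```

```text
8.125 [0.067 1.237 1.346 0.345 0.818 1.3  ] [1.1532 0.3545 0.5119] grip 85.0 F [ 0.4  0.1 -0.2]
[[-0.788  0.023  0.615]
 [ 0.608  0.185  0.772]
 [-0.096  0.983 -0.16 ]] elev z deg -9.2
```

Emit:
drive_tool(
  deltas=[
    [[-55,-18,20,0,85],[-55,-18,20,0,85],[-55,-18,20,0,85],[-55,-18,20,0,85],[-55,-18,20,0,85],[-55,-18,20,0,85],[-55,-18,20,0,85],[-55,-18,20,0,85]],
  ],
)

```text
clock: 9.12
tcp_pos: [1.2469, 0.1432, 0.344]
eef_rot: [0.695, 1.774, 1.593]
wrist_force: [-0.0, 0.3, -0.6]
grip_width: 0.999
```

```bash
python3 st.py
```

```text
9.125 [-0.107  1.477  1.346 -0.052  0.814  1.398] [1.2469 0.1432 0.344 ] grip 85.3 F [-0.   0.3 -0.6]
[[-0.651 -0.034  0.759]
 [ 0.751  0.123  0.649]
 [-0.115  0.992 -0.054]] elev z deg -3.1
```

Heading and tilt can both be adjusted this way. I'll fit a kinematic model to the readings so far, so I can check which tool orientations reach the cup, bowl and ring.

```bash
cat > kin.py <<'E'
import numpy as np
from scipy.optimize import least_squares
from scipy.spatial.transform import Rotation as R
D=[([1.0398,.32698,-.1936,1.05199,0,1.43659],[.21227,.50679,.25548],[-.6191,-3.0794,.0026]),
([1.092,1.211,1.346,1.519,.011,1.49],[.36526,.86951,.21673],[.608,3.027,.282]),
([1.081,.827,.499,1.074,.013,1.479],[.32939,.78125,.19792],[.61,3.034,.257]),
([1.098,1.183,1.348,1.09,.031,1.505],[.4263,1.013,.3143],[.562,2.797,.931]),
([1.099,.962,1.347,.825,.05,1.526],[.4321,1.0405,.6426],[.484,2.424,1.532]),
([.189,.464,.486,.714,.838,.995],[.7932,.4373,.6474],[.483,2.424,1.529]),
([.067,1.237,1.346,.345,.818,1.3],[1.1532,.3545,.5119],[.59,1.995,1.641]),
([-.107,1.477,1.346,-.052,.814,1.398],[1.2469,.1432,.344],[.695,1.774,1.593])]
Ry=lambda t:R.from_euler('y',t).as_matrix()
Rz=lambda t:R.from_euler('z',t).as_matrix()
Rx=lambda t:R.from_euler('x',t).as_matrix()
def fk(q,x):
    r0,z0,a,b,c,y,L,g=x[:8]; 
    A=Rz(q[0]); p=A@[r0,y,z0]
    A=A@Ry(q[1]); p=p+A@[0,0,a]
    A=A@Ry(-q[2]); p=p+A@[b,0,c]
    A=A@Ry(q[3]); p=p+A@[g,0,0]
    A=A@Rz(q[4]); p=p+A@[L,0,0]
    A=A@Rx(x[8]*q[5]+x[9])
    # tool z = chain x ; tool x=chain y, tool y=chain z
    return p, np.stack([A[:,1],A[:,2],A[:,0]],1)
def res(x):
    e=[]
    for q,p,r in D:
        P,M=fk(q,x); e+=list(P-p)+list(.2*(R.from_matrix(M.T@R.from_rotvec(r).as_matrix()).as_rotvec()))
    return e
best=min((least_squares(res,[.05,.35,.45,.36,0,.07,.3,.08,s,o]) for s in(1,-1) for o in (0,1.57,3.14,-1.57)),key=lambda s:s.cost)
X=best.x
lo=np.array([-2.65,-.97,-1.3,-1.93,-1.47,-3.14]);hi=np.array([2.65,1.79,1.35,2.1,1.37,3.14])
def ik(p,M,seeds=14):
    rng=np.random.default_rng(0);b=None
    for k in range(seeds):
        s=least_squares(lambda q:np.r_[fk(q,X)[0]-p,.2*R.from_matrix(fk(q,X)[1].T@M).as_rotvec()],rng.uniform(lo+.2,hi-.2),bounds=(lo,hi),max_nfev=60)
        if b is None or s.cost<b.cost:b=s
        if b.cost<1e-8:break
    return b.x,np.sqrt(2*b.cost)
def orient(head,elev,spin):  # jaws horizontal at spin 0, degrees
    A=Rz(np.radians(head))@Ry(np.radians(-elev))@Rx(np.radians(spin))
    z=A[:,0]; y=A[:,1]; return np.stack([np.cross(y,z),y,z],1)
E
python3 - <<'E'
from kin import *
print(X.round(4),np.sqrt(best.cost),np.abs(best.fun).max())
for n,P in [("cup",[.598,-.011,.055]),("bowl",[.522,.294,.17]),("knob",[.522,.294,.095]),("ring",[.526,-.256,.14])]:
  for el in (-10,-25,-45,-60):
    print(n,el,[(h,round(ik(P-.0*np.array(P),orient(h,el,0),5)[1]*1000)) for h in range(-60,91,15)])
E
```

```text
[-5.0000e-04  3.0250e-01  5.1460e-01  3.9810e-01  7.0300e-02  7.3500e-02
  2.7830e-01  1.1880e-01  9.9970e-01 -1.5708e+00] 0.0007941435755636614 0.0005742354842198649
cup -10 [(-60, 0), (-45, 0), (-30, 15), (-15, 37), (0, 42), (15, 25), (30, 0), (45, 0), (60, 0), (75, 0), (90, 0)]
cup -25 [(-60, 0), (-45, 0), (-30, 0), (-15, 0), (0, 0), (15, 0), (30, 0), (45, 0), (60, 0), (75, 0), (90, 0)]
cup -45 [(-60, 0), (-45, 0), (-30, 0), (-15, 0), (0, 0), (15, 0), (30, 0), (45, 0), (60, 0), (75, 0), (90, 0)]
cup -60 [(-60, 0), (-45, 0), (-30, 0), (-15, 0), (0, 0), (15, 0), (30, 0), (45, 0), (60, 0), (75, 0), (90, 0)]
bowl -10 [(-60, 0), (-45, 0), (-30, 0), (-15, 0), (0, 0), (15, 13), (30, 24), (45, 7), (60, 0), (75, 0), (90, 0)]
bowl -25 [(-60, 0), (-45, 0), (-30, 0), (-15, 0), (0, 0), (15, 0), (30, 0), (45, 0), (60, 0), (75, 0), (90, 0)]
bowl -45 [(-60, 0), (-45, 0), (-30, 0), (-15, 0), (0, 0), (15, 0), (30, 0), (45, 0), (60, 0), (75, 0), (90, 0)]
bowl -60 [(-60, 0), (-45, 0), (-30, 0), (-15, 0), (0, 0), (15, 0), (30, 0), (45, 0), (60, 0), (75, 0), (90, 0)]
knob -10 [(-60, 0), (-45, 0), (-30,
[... 167 characters left out ...]
0, 0), (75, 0), (90, 0)]
knob -45 [(-60, 0), (-45, 0), (-30, 0), (-15, 0), (0, 0), (15, 0), (30, 0), (45, 0), (60, 0), (75, 0), (90, 0)]
knob -60 [(-60, 0), (-45, 0), (-30, 0), (-15, 0), (0, 0), (15, 0), (30, 0), (45, 0), (60, 0), (75, 0), (90, 0)]
ring -10 [(-60, 0), (-45, 19), (-30, 35), (-15, 23), (0, 0), (15, 0), (30, 4), (45, 0), (60, 0), (75, 0), (90, 18)]
ring -25 [(-60, 0), (-45, 0), (-30, 8), (-15, 0), (0, 0), (15, 0), (30, 0), (45, 0), (60, 0), (75, 0), (90, 0)]
ring -45 [(-60, 0), (-45, 0), (-30, 0), (-15, 0), (0, 0), (15, 0), (30, 0), (45, 0), (60, 0), (75, 0), (90, 0)]
ring -60 [(-60, 0), (-45, 0), (-30, 0), (-15, 0), (0, 0), (15, 0), (30, 0), (45, 0), (60, 0), (75, 0), (90, 0)]
```

The model fits to under 1 mm. At −25° elevation the cup, bowl and ring are all reachable. Next I'll simulate the row rule on this model, checking it against the earlier moves, to plan the re-orientation.

```bash
cat > sim.py <<'E'
from kin import *
vm=np.array([2.57,2.57,3.14,3.14,3.14,3.14])*.7*.125
def row(q,d,w=.2):
    p,M=fk(q,X); sp=np.radians(np.clip(d[3],-10.7,10.7)); s=np.array(d[:3])/1000; n=np.linalg.norm(s)
    if n>.0625:s*=.0625/n
    T=p+M@s; N=M@Rz(sp)
    f=lambda v:np.r_[fk(v,X)[0]-T,w*R.from_matrix(fk(v,X)[1].T@N).as_rotvec()]
    v=least_squares(f,np.clip(q,lo+1e-6,hi-1e-6),bounds=(lo,hi),max_nfev=40).x
    k=min(1,1/np.max(np.abs(v-q)/vm)); return q+k*(v-q)
def desc(q):
    p,M=fk(q,X);z=M[:,2]; return p.round(3),"head",np.degrees(np.arctan2(z[1],z[0])).round(1),"elev",np.degrees(np.arcsin(z[2])).round(1),"jawz",M[2,1].round(3),np.round(q,2)
E
cat > s1.py <<'E'
from sim import *
for w in (.05,.1,.2,.4,1):
    q=np.array(D[2][0],float)
    for i in range(12):q=row(q,[0,60,0,0],w)
    print(w,*desc(q))
    q=np.array(D[6][0],float)
    for i in range(8):q=row(q,[-55,-18,20,0],w)
    print("   ",*desc(q))
E
python3 s1.py
```

```text
0.05 [0.492 1.178 0.609] head 67.0 elev 5.9 jawz 0.995 [ 1.1   1.26  1.35 -0.01  0.07  1.56]
    [ 1.314 -0.008  0.4  ] head 0.4 elev 4.4 jawz 0.995 [-0.08  1.48  1.35 -0.21  0.09  1.52]
0.1 [0.488 1.169 0.589] head 66.7 elev -1.9 jawz 0.999 [1.1  1.22 1.35 0.17 0.06 1.55]
    [1.314 0.011 0.397] head 3.6 elev 4.5 jawz 0.994 [-0.08  1.48  1.35 -0.21  0.14  1.51]
0.2 [0.478 1.143 0.527] head 66.4 elev -16.2 jawz 0.96 [1.1  1.18 1.35 0.46 0.05 1.54]
    [1.306 0.058 0.387] head 14.7 elev 3.9 jawz 0.993 [-0.08  1.49  1.35 -0.21  0.34  1.5 ]
0.4 [0.449 1.071 0.39 ] head 66.1 elev -39.6 jawz 0.771 [1.1  1.17 1.35 0.87 0.04 1.52]
    [1.272 0.118 0.362] head 32.6 elev -0.0 jawz 0.993 [-0.1   1.49  1.35 -0.14  0.67  1.45]
1 [0.396 0.942 0.211] head 66.0 elev -68.8 jawz 0.362 [1.1  1.24 1.35 1.31 0.02 1.5 ]
    [1.223 0.164 0.329] head 46.9 elev -6.2 jawz 0.988 [-0.11  1.47  1.35  0.06  0.92  1.32]
```

```bash
cat > s2.py <<'E'
from sim import *
W=.6
def go(q,P,n,verbose=False):
    for i in range(n):
        p,M=fk(q,X); v=np.array(P)-p; l=np.linalg.norm(v); v*=min(1,.06/max(l,1e-9))
        q=row(q,np.r_[(M.T@v)*1000,0],W)
    return q
q0=np.array([-.107,1.477,1.346,-.052,.814,1.398])
if __name__=="__main__":
  for A in ([.8,.1,.4],[.7,.3,.4]):
    qa=go(q0,A,14); print("A",*desc(qa))
    for P in ([.1,.1,.15],[.2,.2,.2],[.2,.0,.2],[.25,.25,.3],[.3,.3,0.1],[.3,-.1,.1],[.2,-.1,.3],[0,0,.5]):
        q=qa
        for k in range(3):
            q=go(q,P,8); print(P,8*(k+1),*desc(q))
E
python3 s2.py
```

```text
A [0.8 0.1 0.4] head 40.6 elev -3.1 jawz 0.992 [-0.26  0.49 -0.65 -1.04  0.97  1.38]
[0.1, 0.1, 0.15] 8 [0.476 0.07  0.275] head 43.5 elev -8.7 jawz 0.982 [-0.65  0.27 -1.3  -0.8   1.35  0.69]
[0.1, 0.1, 0.15] 16 [0.269 0.05  0.153] head 42.0 elev -19.0 jawz 0.941 [-1.57  0.73 -1.29  0.64  0.78 -1.32]
[0.1, 0.1, 0.15] 24 [0.106 0.076 0.15 ] head 48.3 elev -19.2 jawz 0.943 [-2.65  0.8  -1.3   0.69 -0.33 -1.74]
[0.2, 0.2, 0.2] 8 [0.496 0.126 0.298] head 47.1 elev -9.1 jawz 0.982 [-0.47  0.26 -1.3  -1.03  1.25  0.96]
[0.2, 0.2, 0.2] 16 [0.293 0.133 0.213] head 51.1 elev -15.0 jawz 0.962 [-1.08  0.49 -1.3   0.75  1.09 -1.11]
[0.2, 0.2, 0.2] 24 [0.223 0.184 0.199] head 67.6 elev -12.1 jawz 0.978 [-1.08  0.74 -1.3   0.78  0.85 -1.34]
[0.2, 0.0, 0.2] 8 [0.469 0.043 0.281] head 40.0 elev -8.6 jawz 0.982 [-0.73  0.22 -1.3  -0.69  1.37  0.63]
[0.2, 0.0, 0.2] 16 [ 0.261 -0.003  0.185] head 37.5 elev -19.0 jawz 0.94 [-1.7   0.59 -1.21  0.89  0.73 -1.37]
[0.2, 0.0, 0.2] 24 [ 0.2 -0.   0.2] head 37.5 elev -19.6 jawz 0.937 [-2.1   0.56 -1.23  0.98  0.36 -1.54]
[0.25, 0.25, 0.3] 8 [0.456 0.2   0.388
[... 3706 characters left out ...]
981 [-0.73 -0.12 -1.26 -0.28  1.36  0.6 ]
[0.2, -0.1, 0.3] 16 [ 0.24  -0.077  0.29 ] head 37.5 elev -18.4 jawz 0.942 [-1.76  0.32 -0.98  1.42  0.69 -1.41]
[0.2, -0.1, 0.3] 24 [ 0.2 -0.1  0.3] head 37.5 elev -18.4 jawz 0.942 [-1.89  0.34 -0.92  1.51  0.56 -1.48]
[0, 0, 0.5] 8 [0.368 0.152 0.465] head 40.8 elev -7.0 jawz 0.985 [-0.65 -0.73 -1.22  0.03  1.33  0.93]
[0, 0, 0.5] 16 [0.262 0.02  0.302] head 16.1 elev -43.2 jawz 0.717 [-1.8  -0.65 -1.11  1.59  0.69 -0.86]
[0, 0, 0.5] 24 [ 0.049 -0.062  0.486] head 26.7 elev -49.5 jawz 0.649 [-2.65 -0.32 -0.5   2.09  0.02 -1.57]sim.py:9: RuntimeWarning: divide by zero encountered in scalar divide
  k=min(1,1/np.max(np.abs(v-q)/vm)); return q+k*(v-q)
```

The model with w≈0.6 reproduces the earlier rows. An inward push pitches the tool down, so I'll simulate the whole route: re-orient, grasp the cup, pour. That will show whether it's feasible and give numbers for the moves.

```bash
cat > s3.py <<'E'
from s2 import *
def rows(q,P,n):
    "constant tool-frame row to reach P in n rows"
    p,M=fk(q,X); return (M.T@(np.array(P)-p)*1000/n).round(0)
if __name__=="__main__":
  q=q0
  for P,n in (([.7,.3,.4],12),([.7,.3,.4],3),([.25,.25,.3],3),([.25,.25,.3],3),([.25,.25,.3],2),([.25,.25,.3],2)):
    d=rows(q,P,n); d=d*min(1,60/np.linalg.norm(d)); d=d.round()
    for i in range(n): q=row(q,np.r_[d,0],W)
    print(d,n,*desc(q))
    t=q.copy()
    for i in range(9): t=row(t,[0,0,0,-10],W)
    for P2 in ([.56,-.04,.16],[.595,-.015,.055],[.56,-.04,.16],[.565,.24,.2]):
        t=go(t,P2,9); 
        p,M=fk(t,X); print("    ",P2,*desc(t))
E
python3 s3.py 2>/dev/null
```

```text
[ 39.   8. -26.] 12 [0.754 0.291 0.399] head 40.6 elev -3.1 jawz 0.992 [ 0.07  0.44 -0.76 -1.13  0.64  1.42]
     [0.56, -0.04, 0.16] [ 0.567 -0.032  0.16 ] head 38.4 elev -3.8 jawz -0.117 [-0.71  0.95 -1.13 -1.74  1.37 -0.45]
     [0.595, -0.015, 0.055] [ 0.595 -0.015  0.055] head 38.6 elev -4.4 jawz -0.117 [-0.64  1.24 -0.98 -1.93  1.3  -0.4 ]
     [0.56, -0.04, 0.16] [ 0.56 -0.04  0.16] head 37.4 elev -4.9 jawz -0.119 [-0.74  0.9  -1.14 -1.61  1.37 -0.55]
     [0.565, 0.24, 0.2] [0.565 0.24  0.2  ] head 39.0 elev -8.9 jawz -0.115 [-0.02  0.85 -1.28 -1.93  0.69 -0.25]
[ 14.   1. -12.] 3 [0.699 0.3   0.399] head 40.6 elev -3.1 jawz 0.992 [ 0.09  0.38 -0.88 -1.2   0.62  1.42]
     [0.56, -0.04, 0.16] [ 0.566 -0.033  0.16 ] head 38.2 elev -3.9 jawz -0.118 [-0.72  0.95 -1.13 -1.73  1.37 -0.46]
     [0.595, -0.015, 0.055] [ 0.595 -0.015  0.055] head 38.4 elev -4.4 jawz -0.117 [-0.64  1.24 -0.98 -1.93  1.3  -0.4 ]
     [0.56, -0.04, 0.16] [ 0.56 -0.04  0.16] head 37.4 elev -4.9 jawz -0.119 [-0.74  0.9  -1.14 -1.6   1.37 -0.55]
     [0.565, 0.24, 0.2] [0.565 0.24  0.2  ] head 39.0 elev -8
[... 1660 characters left out ...]
 -1.42]
     [0.565, 0.24, 0.2] [0.565 0.24  0.2  ] head 44.8 elev -16.1 jawz -0.102 [-0.06  0.6  -1.21 -1.4   0.8  -0.41]
[ 30. -45. -26.] 2 [0.307 0.239 0.391] head 44.9 elev -17.3 jawz 0.949 [-0.19 -0.85 -1.3   0.06  0.91  1.05]
     [0.56, -0.04, 0.16] [ 0.56 -0.04  0.16] head 45.1 elev -17.8 jawz -0.102 [-0.72  0.55 -0.85 -0.03  1.25 -1.47]
     [0.595, -0.015, 0.055] [ 0.595 -0.015  0.055] head 45.2 elev -17.8 jawz -0.102 [-0.62  0.83 -0.87 -0.59  1.22 -1.19]
     [0.56, -0.04, 0.16] [ 0.56 -0.04  0.16] head 45.2 elev -17.8 jawz -0.102 [-0.72  0.55 -0.85 -0.03  1.25 -1.47]
     [0.565, 0.24, 0.2] [0.565 0.24  0.2  ] head 45.3 elev -18.5 jawz -0.102 [-0.06  0.53 -1.19 -1.25  0.79 -0.45]
```

Emit:
drive_tool(
  deltas=[
    [[39,8,-26,0,85],[39,8,-26,0,85],[39,8,-26,0,85],[39,8,-26,0,85],[39,8,-26,0,85],[39,8,-26,0,85],[39,8,-26,0,85],[39,8,-26,0,85],[39,8,-26,0,85],[39,8,-26,0,85],[39,8,-26,0,85],[39,8,-26,0,85]],
  ],
)

```text
clock: 10.62
tcp_pos: [0.7516, 0.2921, 0.401]
eef_rot: [0.694, 1.773, 1.593]
wrist_force: [0.6, 0.3, 0.8]
grip_width: 0.997
```

Emit:
drive_tool(
  deltas=[
    [[14,1,-12,0,85],[14,1,-12,0,85],[14,1,-12,0,85],[35,-12,-48,0,85],[35,-12,-48,0,85],[35,-12,-48,0,85],[35,-12,-48,0,85],[35,-12,-48,0,85],[35,-12,-48,0,85]],
  ],
)

```text
clock: 11.75
tcp_pos: [0.4523, 0.2924, 0.4113]
eef_rot: [0.708, 1.911, 1.536]
wrist_force: [0.6, 0.9, 0.9]
grip_width: 0.997
```

```bash
python3 st.py
```

```text
11.75 [ 0.124 -0.18  -1.293 -0.907  0.614  1.338] [0.4523 0.2924 0.4113] grip 85.2 F [0.6 0.9 0.9]
[[-0.69   0.046  0.722]
 [ 0.715  0.195  0.671]
 [-0.11   0.98  -0.168]] elev z deg -9.7
```

Reality matches the model very closely. I'll push two more rows inward, then spin to bring the jaws horizontal.

Emit:
drive_tool(
  deltas=[
    [[31,-31,-41,0,85],[31,-31,-41,0,85],[0,0,0,-10.6,85],[0,0,0,-10.6,85],[0,0,0,-10.6,85],[0,0,0,-10.6,85],[0,0,0,-10.6,85],[0,0,0,-10.6,85],[0,0,0,-10.6,85],[0,0,0,-10.6,85]],
  ],
)

```text
clock: 13.0
tcp_pos: [0.3737, 0.2721, 0.4191]
eef_rot: [-0.71, 1.703, 0.523]
wrist_force: [0.0, -0.4, -0.9]
grip_width: 0.994
```

```bash
python3 st.py; python3 - <<'E' 2>/dev/null
from s3 import *
from bench import observe,camera
q=observe()["joints"]; p,M=fk(q,X)
print("spin to level", np.degrees(np.arctan2(M[2,1],M[2,0])), M[2])
# refine cup position: ellipse of rim in both views
import cv2; from h import onz
for n,(u,v),Rr in (("scene",(298,230),(270,205,330,270)),("side",(328,230),(300,205,355,280))):
    c=camera(n); x0,y0,x1,y1=Rr; im=c["pixels"][y0:y1,x0:x1].astype(int)
    m=((im.min(2)>115)).astype(np.uint8)
    cs,_=cv2.findContours(m,cv2.RETR_EXTERNAL,cv2.CHAIN_APPROX_NONE); k=max(cs,key=cv2.contourArea)
    e=cv2.fitEllipse(k); b=cv2.boundingRect(k); print(n,e[0][0]+x0,e[0][1]+y0,e[1],(b[0]+x0,b[1]+y0,b[2],b[3]))
    cv2.imwrite(f"pics/{n}c.png",cv2.resize(c["pixels"][y0:y1,x0:x1],None,fx=5,fy=5))
a=cv2.imread("pics/scenec.png");b=cv2.imread("pics/sidec.png")
h=max(a.shape[0],b.shape[0]); cv=np.zeros((h,a.shape[1]+b.shape[1],3),np.uint8);cv[:a.shape[0],:a.shape[1]]=a;cv[:b.shape[0],a.shape[1]:]=b;cv2.imwrite("pics/cupzoom.png",cv)
E
```

```text
13.0 [ 0.061 -0.551 -1.295 -0.43   0.68  -0.226] [0.3737 0.2721 0.4191] grip 84.9 F [ 0.  -0.4 -0.9]
[[-0.156 -0.697  0.7  ]
 [-0.184  0.717  0.673]
 [-0.97  -0.024 -0.24 ]] elev z deg -13.9
spin to level -178.5907866123897 [-0.9704153  -0.02387258 -0.24025871]
scene 298.9413032531738 227.16188049316406 (24.158512115478516, 26.807872772216797) (290, 215, 23, 26)
side 327.92017364501953 226.96538162231445 (30.835586547851562, 47.359619140625) (302, 207, 53, 36)
```

View pics/cupzoom.png

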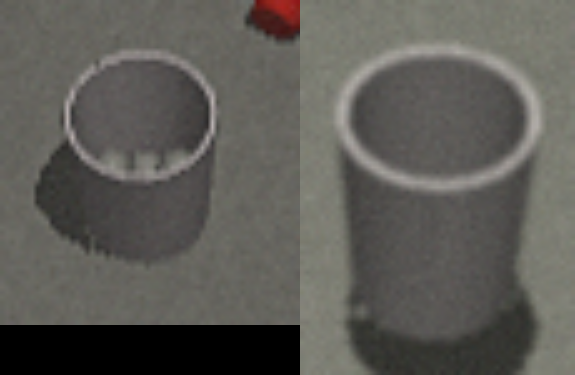

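The zoom shows the cup rim centred at scene (298,228) and side (327.7,228), with the balls visible inside.

```bash
cat > plan.py <<'E'
from s3 import *
from bench import observe
def step(P,n=1,show=True):
    q=observe()["joints"]; d=rows(q,P,n); t=q
    for i in range(n): t=row(t,np.r_[d,0],W)
    print("d",d,n,*desc(t)); return t
E
python3 - <<'E' 2>/dev/null
from h import *; from plan import *
c=camera("scene");s=camera("side")
a=onz(c,297.7,227.9,.08);b=onz(s,327.5,227.9,.08);print(a,b)
cup=(a+b)/2; cup[2]=.048
q=observe()["joints"]; p,M=fk(q,X);z=M[:,2]
g=cup-.006*z; hov=g+np.array([-.02,-.02,.16])
print("grasp tcp",g,"hover",hov)
step(hov,11); 
E
```

```text
[ 0.5957 -0.0113  0.08  ] [ 0.5947 -0.0112  0.08  ]
grasp tcp [ 0.5910039  -0.01528739  0.04944648] hover [ 0.5710039  -0.03528739  0.20944648]
d [ 21. -32.  -2.] 11 [ 0.568 -0.039  0.214] head 44.1 elev -14.6 jawz -0.013 [-0.71  0.46 -0.86 -0.07  1.3  -1.25]
```

Emit:
drive_tool(
  deltas=[
    [[21,-32,-2,0,85],[21,-32,-2,0,85],[21,-32,-2,0,85],[21,-32,-2,0,85],[21,-32,-2,0,85],[21,-32,-2,0,85],[21,-32,-2,0,85],[21,-32,-2,0,85],[21,-32,-2,0,85],[21,-32,-2,0,85],[21,-32,-2,0,85],[0,0,0,0,85]],
  ],
)

```text
clock: 14.7
tcp_pos: [0.5704, -0.0416, 0.2135]
eef_rot: [-0.71, 1.72, 0.529]
wrist_force: [0.2, 0.7, 0.5]
grip_width: 1.0
```

```bash
python3 st.py;  python3 - <<'E' 2>/dev/null
from plan import *
q=observe()["joints"]; p,M=fk(q,X);z=M[:,2]; print("fk err",(p-observe()["tcp_pos"]).round(4))
cup=np.array([.5952,-.0112,.048]); g=cup-.006*z; print(g)
step(g+[-.0,0,.08],2); step(g,6)
E
```

```text
14.7 [-0.714  0.46  -0.852 -0.063  1.299 -1.252] [ 0.5704 -0.0416  0.2135] grip 85.4 F [0.2 0.7 0.5]
[[-0.173 -0.698  0.695]
 [-0.187  0.716  0.673]
 [-0.967 -0.013 -0.254]] elev z deg -14.7
fk err [ 0.     -0.0006 -0.0003]
[ 0.59103146 -0.01523659  0.04952619]
d [36.  3. 27.] 2 [ 0.591 -0.015  0.13 ] head 44.1 elev -14.7 jawz -0.013 [-0.64  0.68 -0.93 -0.6   1.27 -1.  ]
d [25.  1. 12.] 6 [ 0.59  -0.017  0.05 ] head 44.1 elev -14.7 jawz -0.013 [-0.64  0.89 -0.91 -0.77  1.27 -1.02]
```

Emit:
drive_tool(
  deltas=[
    [[36,3,27,0,85],[36,3,27,0,85],[19.5,0,5,0,85],[19.5,0,5,0,85],[19.5,0,5,0,85],[19.5,0,5,0,85],[0,0,0,0,85]],
  ],
  squeeze=40,
)

```text
clock: 15.58
tcp_pos: [0.5895, -0.0128, 0.0512]
eef_rot: [-0.712, 1.719, 0.532]
wrist_force: [-0.2, 0.4, -0.2]
grip_width: 0.993
```

```bash
python3 st.py; python3 - <<'E'
from h import *
a=camera("scene")["pixels"][140:300,220:420]; b=camera("side")["pixels"][170:330,220:420]
cv2.imwrite("pics/g1.png",np.hstack([cv2.resize(a,(400,320)),cv2.resize(b,(400,320))]))
E
```

```text
15.575 [-0.635  0.891 -0.912 -0.787  1.267 -1.008] [ 0.5895 -0.0128  0.0512] grip 84.8 F [-0.2  0.4 -0.2]
[[-0.173 -0.7    0.693]
 [-0.186  0.714  0.675]
 [-0.967 -0.012 -0.254]] elev z deg -14.7
```

View pics/g1.png

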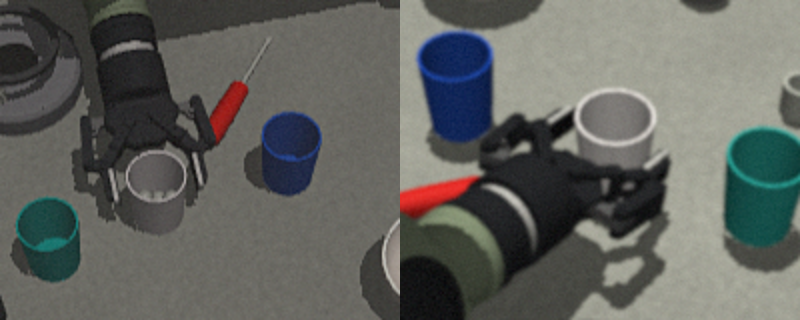

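The cup stands between the open pads, at (155,180) in the left view, with the fingers clear of the screwdriver. Closing now.

Emit:
drive_tool(
  deltas=[
    [[0,0,0,0,50],[0,0,0,0,50],[0,0,0,0,50],[0,0,0,0,50],[-19,0,-5,0,50],[-19,0,-5,0,50],[-19,0,-5,0,50],[-19,0,-5,0,50]],
  ],
  squeeze=45,
)

```text
clock: 16.68
tcp_pos: [0.5888, -0.0126, 0.1298]
eef_rot: [-0.712, 1.721, 0.529]
wrist_force: [0.5, 0.3, -2.8]
grip_width: 0.733
```

```bash
python3 st.py; python3 - <<'E' 2>/dev/null
from plan import *
q=observe()["joints"]; p,M=fk(q,X)
u=M.T@[0,0,1]
bowl=np.array([.522,.294,0]); hd=np.arctan2(M[1,2],M[0,2]); f=np.array([np.cos(hd),np.sin(hd),0]); l=np.array([-f[1],f[0],0])
G=lambda M: 6e-3*M[:,2]
for phi in (60,80,95,110,125):
    N=M@Rz(-np.radians(phi)); a=N@u
    dn=-np.array([0,0,1])+a*a[2]; dn/=np.linalg.norm(dn)
    lip=G(N)+.033*a+.031*dn   # grasp ~47 above underside
    print(phi,"tilt",np.degrees(np.arccos(a[2])).round(),"lip rel tcp: fwd,left,up",(lip@f).round(3),(lip@l).round(3),lip[2].round(3),"axis fwd/left",(a@f).round(2),(a@l).round(2))
E
```

```text
16.675 [-0.635  0.68  -0.936 -0.6    1.265 -1.009] [ 0.5888 -0.0126  0.1298] grip 62.6 F [ 0.5  0.3 -2.8]
[[-0.174 -0.699  0.694]
 [-0.189  0.715  0.673]
 [-0.966 -0.014 -0.256]] elev z deg -14.9
60 tilt 58.0 lip rel tcp: fwd,left,up -0.001 0.044 -0.01 axis fwd/left -0.12 0.84
80 tilt 77.0 lip rel tcp: fwd,left,up -0.002 0.038 -0.024 axis fwd/left -0.2 0.95
95 tilt 91.0 lip rel tcp: fwd,left,up -0.003 0.031 -0.033 axis fwd/left -0.27 0.96
110 tilt 105.0 lip rel tcp: fwd,left,up -0.002 0.023 -0.04 axis fwd/left -0.33 0.91
125 tilt 118.0 lip rel tcp: fwd,left,up -0.001 0.013 -0.044 axis fwd/left -0.39 0.79
```

Grip holds at 62.6 mm, with about 2.8 N lifted. Carrying the cup over to beside the bowl now.

```bash
python3 - <<'E' 2>/dev/null
from plan import *
q=observe()["joints"]
d=rows(q,[.5516,.2363,.19],10);print(d)
for i in range(10): q=row(q,np.r_[d,0],W)
print(*desc(q))
E
```

```text
[-10.  20.  13.]
[0.557 0.236 0.19 ] head 44.2 elev -14.9 jawz -0.013 [-0.07  0.68 -1.25 -1.55  0.8  -0.29]
```

Emit:
drive_tool(
  deltas=[
    [[-20,10,4,0,50],[-15,20,12,0,50],[-12,20,14,0,50],[-9,20,14,0,50],[-8,20,14,0,50],[-8,20,14,0,50],[-8,20,14,0,50],[-7,20,14,0,50],[-7,20,14,0,50],[-6,20,14,0,50],[0,10,0,0,50],[0,0,0,0,50]],
  ],
)

```text
clock: 18.18
tcp_pos: [0.5541, 0.2355, 0.1905]
eef_rot: [-0.713, 1.72, 0.531]
wrist_force: [0.3, 0.1, -2.6]
grip_width: 0.731
```

```bash
python3 st.py; python3 - <<'E' 2>/dev/null
from plan import *
step([.5516,.2363,.135],3)
E
```

```text
18.175 [-0.072  0.681 -1.254 -1.556  0.808 -0.294] [0.5541 0.2355 0.1905] grip 62.4 F [ 0.3  0.1 -2.6]
[[-0.174 -0.7    0.692]
 [-0.188  0.714  0.675]
 [-0.967 -0.013 -0.256]] elev z deg -14.8
d [18.  1.  4.] 3 [0.552 0.235 0.135] head 44.2 elev -14.8 jawz -0.013 [-0.07  0.9  -1.25 -1.77  0.81 -0.29]
```

Emit:
drive_tool(
  deltas=[
    [[18,1,4,0,50],[18,1,4,0,50],[18,1,4,0,50],[0,0,0,0,50],[0,0,0,-10,50],[0,0,0,-10,50],[0,0,0,-10,50],[0,0,0,-10,50]],
  ],
)

```text
clock: 19.18
tcp_pos: [0.5526, 0.2347, 0.1369]
eef_rot: [-1.239, 1.343, 0.035]
wrist_force: [0.5, 0.1, -2.4]
grip_width: 0.731
```

Emit:
drive_tool(
  deltas=[
    [[0,0,0,-5,50],[0,0,0,-5,50],[0,0,0,-5,50],[0,0,0,-5,50],[0,0,0,-5,50],[0,0,0,-5,50],[0,0,0,-5,50],[0,0,0,-5,50],[0,0,0,-5,50],[0,0,0,-5,50],[0,0,0,-5,50],[0,0,0,-5,50]],
  ],
)

```text
clock: 20.68
tcp_pos: [0.5526, 0.2347, 0.137]
eef_rot: [-1.798, 0.563, -0.694]
wrist_force: [0.6, 1.3, -2.7]
grip_width: 0.733
```

```bash
python3 st.py; python3 - <<'E'
from h import *
a=camera("scene")["pixels"][195:325,360:520]; b=camera("side")["pixels"][70:200,180:340]
cv2.imwrite("pics/g2.png",np.hstack([cv2.resize(a,(400,325)),cv2.resize(b,(400,325))]))
E
```

```text
20.675 [-0.074  0.899 -1.246 -1.769  0.809 -2.042] [0.5526 0.2347 0.137 ] grip 62.6 F [ 0.6  1.3 -2.7]
[[ 0.718 -0.044  0.694]
 [-0.67  -0.311  0.673]
 [ 0.186 -0.949 -0.253]] elev z deg -14.7
```

View pics/g2.png

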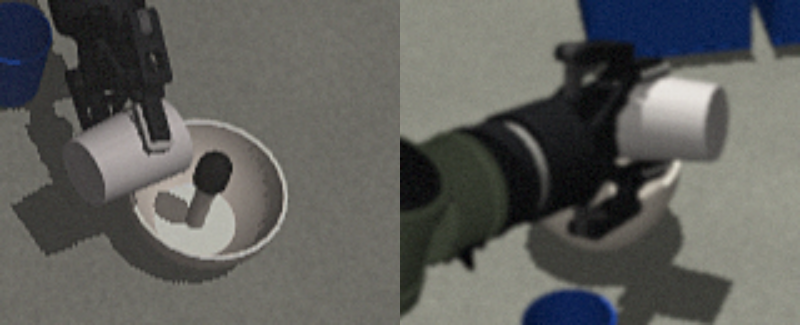

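The cup is tilted about 95° with its mouth over the near side of the bowl, and the knob stands clear. The force still reads 2.7 N, so the balls aren't out yet. I'll tip further, slowly.

Emit:
drive_tool(
  deltas=[
    [[-2,0,0,-4,50],[-2,0,0,-4,50],[-2,0,0,-4,50],[-2,0,0,-4,50],[0,0,0,0,50],[0,0,0,0,50]],
  ],
)

```text
clock: 21.52
tcp_pos: [0.5466, 0.2402, 0.1343]
eef_rot: [-1.895, 0.317, -0.878]
wrist_force: [-0.4, -0.1, -2.1]
grip_width: 0.731
```

```bash
python3 st.py; python3 - <<'E'
from h import *
a=camera("scene")["pixels"][195:325,360:520]; b=camera("side")["pixels"][70:200,180:340]
cv2.imwrite("pics/g3.png",np.hstack([cv2.resize(a,(400,325)),cv2.resize(b,(400,325))]))
E
```

```text
21.525 [-0.06   0.92  -1.257 -1.807  0.796 -2.31 ] [0.5466 0.2402 0.1343] grip 62.4 F [-0.4 -0.1 -2.1]
[[ 0.704  0.153  0.694]
 [-0.56  -0.481  0.674]
 [ 0.437 -0.863 -0.253]] elev z deg -14.7
```

Emit:
drive_tool(
  deltas=[
    [[-2,0,0,-4,50],[-2,0,0,-4,50],[-2,0,0,-4,50],[0,0,0,-4,50],[0,0,0,0,50],[0,0,0,0,50],[0,0,0,0,50]],
  ],
)

```text
clock: 22.5
tcp_pos: [0.5422, 0.2435, 0.1309]
eef_rot: [-1.969, 0.05, -1.062]
wrist_force: [0.6, -0.3, -0.4]
grip_width: 0.728
```

```bash
python3 st.py; python3 - <<'E'
from h import *
a=camera("scene")["pixels"][195:325,360:520]; b=camera("side")["pixels"][70:200,180:340]
cv2.imwrite("pics/g4.png",np.hstack([cv2.resize(a,(400,325)),cv2.resize(b,(400,325))]))
E
```

```text
22.5 [-0.052  0.94  -1.265 -1.837  0.788 -2.586] [0.5422 0.2435 0.1309] grip 62.1 F [ 0.6 -0.3 -0.4]
[[ 0.635  0.341  0.693]
 [-0.405 -0.617  0.674]
 [ 0.658 -0.709 -0.254]] elev z deg -14.7
```

View pics/g4.png

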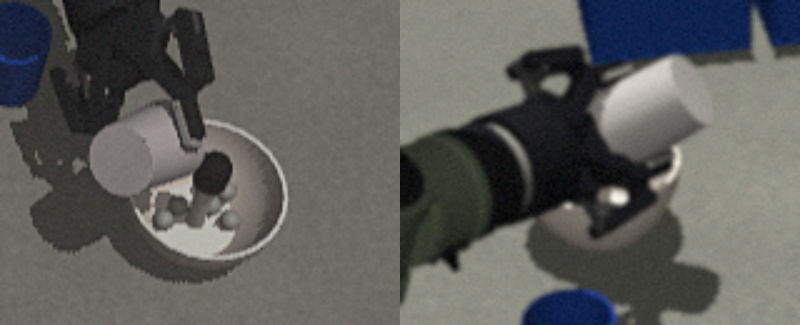

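Balls lie in the bowl around (162–232, 190–218) and the force has dropped to about 0.4 N, so they've probably all left the cup. I'll tip a bit further while rising, then spin back.

Emit:
drive_tool(
  deltas=[
    [[0,0,0,-8,50],[10,-10,-4,0,50],[20,-21,-8,0,50],[20,-21,-8,0,50],[0,0,0,10,50],[0,0,0,10,50],[0,0,0,10,50],[0,0,0,10,50],[0,0,0,10,50],[0,0,0,10,50],[0,0,0,10,50],[0,0,0,10,50]],
  ],
)

```text
clock: 24.1
tcp_pos: [0.5359, 0.2492, 0.2052]
eef_rot: [-1.452, 1.119, -0.2]
wrist_force: [0.7, 0.2, -1.7]
grip_width: 0.732
```

Emit:
drive_tool(
  deltas=[
    [[0,0,0,10,50],[0,0,0,10,50],[0,0,0,10,50],[0,0,0,10,50],[0,0,0,10,50],[0,0,0,10,50],[0,-20,0,0,50],[0,-30,0,0,50],[0,-30,0,0,50],[0,0,0,0,50]],
  ],
)

```text
clock: 25.35
tcp_pos: [0.594, 0.1904, 0.2073]
eef_rot: [-0.712, 1.717, 0.526]
wrist_force: [-0.6, -0.2, -1.2]
grip_width: 0.729
```

```bash
python3 st.py; python3 - <<'E'
from h import *
a=camera("scene")["pixels"][195:325,360:520]; b=camera("side")["pixels"][90:220,180:340]
cv2.imwrite("pics/g5.png",np.hstack([cv2.resize(a,(400,325)),cv2.resize(b,(400,325))]))
E
```

```text
25.35 [-0.177  0.59  -1.155 -1.325  0.902 -0.355] [0.594  0.1904 0.2073] grip 62.3 F [-0.6 -0.2 -1.2]
[[-0.169 -0.698  0.695]
 [-0.189  0.716  0.673]
 [-0.967 -0.017 -0.253]] elev z deg -14.6
```

View pics/g5.png

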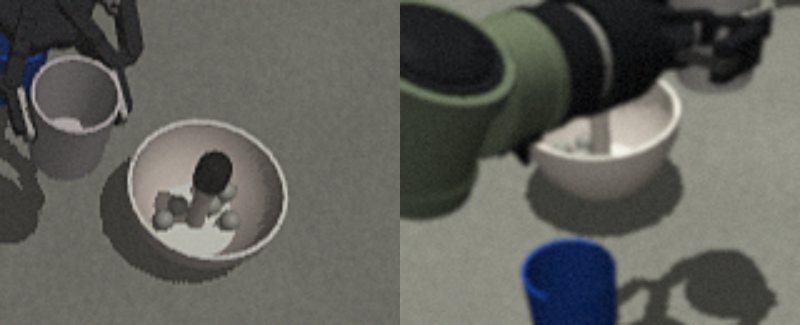

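The cup looks empty (lit floor at (68,125), 1.2 N measured) and the balls lie round the post in the bowl. I'll put the cup back at its old spot.

```bash
python3 - <<'E' 2>/dev/null
from plan import *
q=observe()["joints"]
for P,n in (([.5895,-.0128,.17],6),([.5895,-.0128,.053],6)):
    d=rows(q,P,n);print(d)
    for i in range(n): q=row(q,np.r_[d,0],W)
    print(*desc(q))
E
```

```text
[ 12. -24. -22.]
[ 0.589 -0.014  0.172] head 44.2 elev -14.7 jawz -0.014 [-0.64  0.57 -0.93 -0.48  1.27 -1.01]
[19.  0.  5.]
[ 0.591 -0.015  0.054] head 44.2 elev -14.7 jawz -0.014 [-0.64  0.88 -0.91 -0.77  1.27 -1.01]
```

Emit:
drive_tool(
  deltas=[
    [[12,-24,-22,0,50],[12,-24,-22,0,50],[12,-24,-22,0,50],[12,-24,-22,0,50],[12,-24,-22,0,50],[12,-24,-22,0,50],[19,0,5,0,50],[19,0,5,0,50],[19,0,5,0,50],[19,0,5,0,50],[19,0,5,0,50],[0,0,0,0,50]],
  ],
)

```text
clock: 26.95
tcp_pos: [0.589, -0.0128, 0.0728]
eef_rot: [-0.713, 1.72, 0.534]
wrist_force: [-0.8, 0.4, 0.1]
grip_width: 0.733
```

```bash
python3 st.py
```

```text
26.95 [-0.636  0.832 -0.92  -0.727  1.268 -1.016] [ 0.589  -0.0128  0.0728] grip 62.6 F [-0.8  0.4  0.1]
[[-0.174 -0.701  0.691]
 [-0.187  0.713  0.676]
 [-0.967 -0.011 -0.255]] elev z deg -14.8
```

Emit:
drive_tool(
  deltas=[
    [[9.5,0,2.5,0,50],[9.5,0,2.5,0,50],[2,0,0.5,0,50],[0,0,0,0,50]],
  ],
)

```text
clock: 27.45
tcp_pos: [0.5904, -0.0146, 0.0529]
eef_rot: [-0.714, 1.717, 0.53]
wrist_force: [-1.2, -0.4, 0.5]
grip_width: 0.729
```

Emit:
drive_tool(
  deltas=[
    [[1,0,0,0,50],[0,0,0,0,85],[0,0,0,0,85],[0,0,0,0,85],[-19,0,-5,0,85],[-38,0,-10,0,85],[-38,0,-10,0,85],[-38,0,-10,0,85],[-38,0,-10,0,85]],
  ],
)

```text
clock: 28.58
tcp_pos: [0.588, -0.0128, 0.2295]
eef_rot: [-0.714, 1.719, 0.53]
wrist_force: [0.1, -0.6, 0.4]
grip_width: 0.996
```

```bash
python3 st.py; python3 - <<'E'
from h import *
a=camera("scene")["pixels"]; b=camera("side")["pixels"]
def fit(im,x0,y0,x1,y1):return cv2.resize(im[y0:y1,x0:x1],(400,325))
cv2.imwrite("pics/g6.png",np.hstack([fit(a,220,170,420,332),fit(b,220,150,420,312)]))
E
```

```text
28.575 [-0.637  0.426 -0.904 -0.308  1.267 -1.015] [ 0.588  -0.0128  0.2295] grip 85.1 F [ 0.1 -0.6  0.4]
[[-0.172 -0.7    0.693]
 [-0.188  0.714  0.674]
 [-0.967 -0.015 -0.255]] elev z deg -14.8
```

View pics/g6.png

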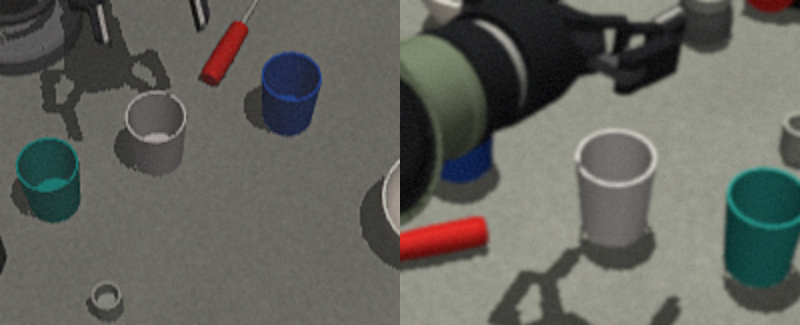

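The cup stands upright and empty at scene crop (155,130), and the neighbouring cups and the screwdriver haven't moved. The ring needs a lower heading than 44°, so I'll simulate a heading shift against the j5 limit before grasping the knob.

```bash
cat > s4.py <<'E'
from plan import *
def chain(q,L):
    for P,n in L:
        q=go(q,P,n); print("   ",P,n,*desc(q))
    return q
if __name__=="__main__":
  q=observe()["joints"]
  for pre in ([([.5,-.4,.3],12)],[([.5,-.55,.3],14)],[([.5,-.4,.4],10),([.3,-.5,.4],6)],[([.45,-.3,.35],8),([.2,-.3,.35],8)],[([.3,-.15,.35],10),([.1,-.2,.35],6)]):
    print("PRE"); chain(q,pre+[([.51,.285,.2],14),([.51,.285,.095],4),([.51,.285,.2],4),([.516,-.262,.2],14),([.516,-.262,.135],4)])
E
python3 s4.py 2>/dev/null
```

```text
PRE
    [0.5, -0.4, 0.3] 12 [ 0.5 -0.4  0.3] head 44.2 elev -16.0 jawz -0.021 [-1.2   0.88  0.23  1.86  1.09 -2.59]
    [0.51, 0.285, 0.2] 14 [0.517 0.264 0.202] head 45.3 elev -18.9 jawz -0.02 [ 0.01  0.53 -1.3  -1.38  0.73 -0.33]
    [0.51, 0.285, 0.095] 4 [0.51  0.285 0.095] head 45.4 elev -18.9 jawz -0.02 [ 0.07  1.   -1.29 -1.86  0.67 -0.3 ]
    [0.51, 0.285, 0.2] 4 [0.511 0.285 0.2  ] head 45.6 elev -19.2 jawz -0.018 [ 0.07  0.54 -1.3  -1.4   0.68 -0.3 ]
    [0.516, -0.262, 0.2] 14 [ 0.516 -0.262  0.2  ] head 46.2 elev -20.9 jawz -0.018 [-1.06  0.74 -0.23  1.25  1.11 -2.3 ]
    [0.516, -0.262, 0.135] 4 [ 0.516 -0.262  0.135] head 46.2 elev -20.9 jawz -0.018 [-1.06  0.83 -0.25  1.14  1.11 -2.3 ]
PRE
    [0.5, -0.55, 0.3] 14 [ 0.5   -0.547  0.299] head 40.2 elev -18.8 jawz -0.041 [-1.27  1.12  0.8   2.1   1.06 -2.53]
    [0.51, 0.285, 0.2] 14 [0.52 0.16 0.21] head 41.0 elev -20.8 jawz -0.04 [-0.26  0.39 -1.3  -1.09  0.89 -0.53]
    [0.51, 0.285, 0.095] 4 [0.512 0.286 0.095] head 41.8 elev -21.5 jawz -0.035 [ 0.12  0.95 -1.3  -1.8   0.56 -0.29]
    [0.51, 0.285, 0.2] 4 [0.511 0.28
[... 2114 characters left out ...]
0.1, -0.2, 0.35] 6 [ 0.1  -0.2   0.35] head 44.0 elev -16.8 jawz -0.021 [-1.99  0.46 -0.54  1.83  0.37 -3.05]
    [0.51, 0.285, 0.2] 14 [0.485 0.236 0.207] head 47.1 elev -25.9 jawz 0.007 [-0.07  0.27 -1.28 -0.9   0.77 -0.49]
    [0.51, 0.285, 0.095] 4 [0.51  0.285 0.095] head 47.1 elev -25.9 jawz 0.007 [ 0.08  0.77 -1.25 -1.44  0.65 -0.37]
    [0.51, 0.285, 0.2] 4 [0.51  0.285 0.2  ] head 47.1 elev -25.9 jawz 0.007 [ 0.08  0.35 -1.22 -0.99  0.65 -0.37]
    [0.516, -0.262, 0.2] 14 [ 0.516 -0.262  0.2  ] head 47.2 elev -26.3 jawz 0.007 [-1.04  0.68 -0.24  1.17  1.03 -2.16]
    [0.516, -0.262, 0.135] 4 [ 0.516 -0.262  0.135] head 47.2 elev -26.3 jawz 0.007 [-1.04  0.77 -0.27  1.05  1.03 -2.16]
```

```bash
cat > s5.py <<'E'
from s4 import *
q=observe()["joints"]
for pre in ([],[([.3,.2,.38],8)],[([.3,.2,.38],12)]):
    print("PRE"); t=chain(q,pre+[([.5,.27,.2],10),([.51,.282,.095],4),([.51,.282,.2],4)])
    worst=0; z0=fk(t,X)[1]; u=z0.T@[0,0,1]
    for i in range(16):
        t=go(t,[.516,-.262,.21],1); M=fk(t,X)[1]; worst=max(worst,np.degrees(np.arccos((M@u)[2])))
    print("worst bowl tilt",worst); t=chain(t,[([.516,-.262,.135],4)]); print("end tilt",np.degrees(np.arccos((fk(t,X)[1]@u)[2])))
E
python3 s5.py 2>/dev/null
```

```text
PRE
    [0.5, 0.27, 0.2] 10 [0.511 0.272 0.202] head 47.7 elev -18.0 jawz -0.006 [ 0.01  0.55 -1.3  -1.4   0.77 -0.33]
    [0.51, 0.282, 0.095] 4 [0.51  0.282 0.095] head 47.8 elev -18.0 jawz -0.005 [ 0.04  1.   -1.28 -1.85  0.75 -0.31]
    [0.51, 0.282, 0.2] 4 [0.51  0.282 0.2  ] head 47.8 elev -18.0 jawz -0.005 [ 0.04  0.56 -1.3  -1.43  0.75 -0.31]
worst bowl tilt 1.9231510985392508
    [0.516, -0.262, 0.135] 4 [ 0.516 -0.262  0.135] head 48.3 elev -19.9 jawz -0.006 [-1.06  0.87 -0.2   1.23  1.1  -2.36]
end tilt 1.9231510985331852
PRE
    [0.3, 0.2, 0.38] 8 [0.3  0.2  0.38] head 44.2 elev -14.6 jawz -0.022 [-0.64 -0.81 -1.25  0.58  1.27 -1.01]
    [0.5, 0.27, 0.2] 10 [0.5  0.27 0.2 ] head 48.9 elev -19.9 jawz 0.001 [-0.    0.49 -1.3  -1.29  0.79 -0.37]
    [0.51, 0.282, 0.095] 4 [0.51  0.282 0.095] head 48.9 elev -19.9 jawz 0.001 [ 0.03  0.93 -1.27 -1.71  0.76 -0.35]
    [0.51, 0.282, 0.2] 4 [0.51  0.282 0.2  ] head 48.9 elev -19.9 jawz 0.001 [ 0.03  0.5  -1.27 -1.28  0.76 -0.35]
worst bowl tilt 1.4838253924440448
    [0.516, -0.262, 0.135] 4 [ 0.516 -0.262  0.135] head 49.2 elev -21.4 jawz 0.001 [-1.05  0.86 -0.2   1.22  1.07 -2.34]
end tilt 1.4838253924342186
PRE
    [0.3, 0.2, 0.38] 12 [0.3  0.2  0.38] head 44.2 elev -14.6 jawz -0.022 [-0.64 -0.81 -1.25  0.58  1.27 -1.01]
    [0.5, 0.27, 0.2] 10 [0.5  0.27 0.2 ] head 48.9 elev -19.9 jawz 0.001 [-0.    0.49 -1.3  -1.29  0.79 -0.37]
    [0.51, 0.282, 0.095] 4 [0.51  0.282 0.095] head 48.9 elev -19.9 jawz 0.001 [ 0.03  0.93 -1.27 -1.71  0.76 -0.35]
    [0.51, 0.282, 0.2] 4 [0.51  0.282 0.2  ] head 48.9 elev -19.9 jawz 0.001 [ 0.03  0.5  -1.27 -1.28  0.76 -0.35]
worst bowl tilt 1.4838253924440448
    [0.516, -0.262, 0.135] 4 [ 0.516 -0.262  0.135] head 49.2 elev -21.4 jawz 0.001 [-1.05  0.86 -0.2   1.22  1.07 -2.34]
end tilt 1.4838253924342186
```

The direct route works in the model, with the bowl tilting only about 2°. Going to the knob.

```bash
cat > mv.py <<'E'
import sys
from plan import *
P=[float(v) for v in sys.argv[1:4]]; n=int(sys.argv[4]); q=observe()["joints"]
d=rows(q,P,n); print(d)
for i in range(n): q=row(q,np.r_[d,0],W)
print(*desc(q))
for i in range(3):
    d=rows(q,P,1); d=(d*min(1,60/max(1,np.linalg.norm(d)))).round(1); q=row(q,np.r_[d,0],W); print(" fix",d,*desc(q)[:5])
E
python3 mv.py .495 .265 .2 9 2>/dev/null
```

```text
[-1. 30. 15.]
[0.526 0.271 0.205] head 45.4 elev -15.5 jawz -0.016 [ 0.02  0.63 -1.3  -1.56  0.74 -0.27]
 fix [ 11.  18. -24.] [0.522 0.269 0.203] head 46.2 elev -16.2
 fix [  9.  16. -20.] [0.518 0.268 0.203] head 46.9 elev -16.9
 fix [  7.  15. -16.] [0.514 0.268 0.203] head 47.6 elev -17.5
```

Emit:
drive_tool(
  deltas=[
    [[-1,30,15,0,85],[-1,30,15,0,85],[-1,30,15,0,85],[-1,30,15,0,85],[-1,30,15,0,85],[-1,30,15,0,85],[-1,30,15,0,85],[-1,30,15,0,85],[-1,30,15,0,85],[11,18,-24,0,85],[9,16,-20,0,85],[7,15,-16,0,85]],
  ],
)

```text
clock: 30.18
tcp_pos: [0.5132, 0.2687, 0.2003]
eef_rot: [-0.776, 1.756, 0.571]
wrist_force: [0.4, 0.6, 0.9]
grip_width: 0.995
```

```bash
python3 st.py; python3 - <<'E' 2>/dev/null
from plan import *
from h import *
q=observe()["joints"];z=fk(q,X)[1][:,2]; T=np.array([.522,.294,.094])-.014*z; print("tcp target",T)
c=camera("scene"); im=c["pixels"][245:285,425:465]; m=(im.max(2)<45).astype(np.uint8)
M=cv2.moments(m,True); print("knob px",M["m10"]/M["m00"]+425,M["m01"]/M["m00"]+245,M["m00"])
E
```

```text
30.175 [-0.005  0.565 -1.296 -1.415  0.789 -0.324] [0.5132 0.2687 0.2003] grip 85.0 F [0.4 0.6 0.9]
[[-0.206 -0.741  0.639]
 [-0.223  0.672  0.707]
 [-0.953  0.003 -0.304]] elev z deg -17.7
tcp target [0.51305055 0.28410811 0.09824944]
knob px 444.4677419354839 263.9677419354839 186.0
```

Emit:
drive_tool(
  deltas=[
    [[-3.5,10.5,11,0,85],[24,0,8,0,85],[24,0,8,0,85],[24,0,8,0,85],[24,0,8,0,85],[0,0,0,0,85]],
  ],
)

```text
clock: 30.98
tcp_pos: [0.5139, 0.2853, 0.0972]
eef_rot: [-0.775, 1.759, 0.572]
wrist_force: [-0.2, -0.0, 0.1]
grip_width: 0.998
```

```bash
python3 st.py; python3 - <<'E'
from h import *
a=camera("scene")["pixels"]; b=camera("side")["pixels"]; c=camera("wrist")["pixels"]
def fit(im,x0,y0,x1,y1):return cv2.resize(im[y0:y1,x0:x1],(266,266))
cv2.imwrite("pics/g7.png",np.hstack([fit(a,390,200,500,310),fit(b,200,70,310,180),cv2.resize(c,(266,266))]))
E
```

```text
30.975 [ 0.044  0.995 -1.265 -1.832  0.744 -0.294] [0.5139 0.2853 0.0972] grip 85.2 F [-0.2 -0.   0.1]
[[-0.209 -0.74   0.639]
 [-0.223  0.672  0.706]
 [-0.952  0.005 -0.305]] elev z deg -17.8
```

View pics/g7.png

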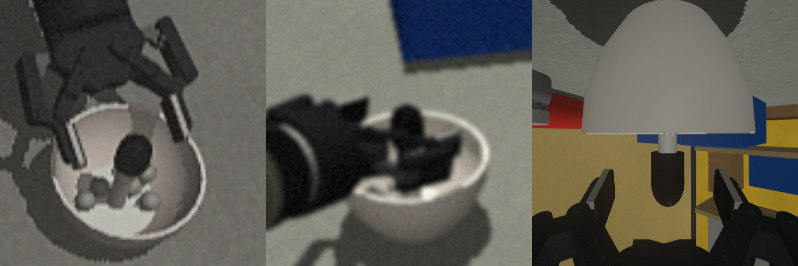

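The knob is centred between the pads: at 668 in the wrist view (upside down), against pads at about 605 and 725. Five or six balls are visible round the post. Closing and lifting.

Emit:
drive_tool(
  deltas=[
    [[0,0,0,0,15],[0,0,0,0,15],[0,0,0,0,15],[0,0,0,0,15],[0,0,0,0,15],[0,0,0,0,15],[0,0,0,0,15],[-5,0,-1.5,0,15],[-10,0,-3,0,15],[-14,0,-4.5,0,15],[-14,0,-4.5,0,15],[0,0,0,0,15]],
  ],
  squeeze=90,
)

```text
clock: 32.62
tcp_pos: [0.5149, 0.2851, 0.1455]
eef_rot: [-0.775, 1.755, 0.569]
wrist_force: [-0.2, 0.0, -4.1]
grip_width: 0.291
```

```bash
python3 st.py; python3 mv.py .514 .285 .215 4 2>/dev/null; python3 - <<'E'
from h import *
a=camera("scene"); M=a["pixels"][215:285,420:470]; m=(M.max(2)<45); print(m.sum())
E
```

```text
32.625 [ 0.044  0.81  -1.288 -1.676  0.742 -0.294] [0.5149 0.2851 0.1455] grip 24.9 F [-0.2  0.  -4.1]
[[-0.205 -0.74   0.641]
 [-0.223  0.673  0.705]
 [-0.953  0.001 -0.303]] elev z deg -17.6
[-17.   0.  -6.]
[0.514 0.283 0.217] head 47.7 elev -17.6 jawz 0.001 [ 0.04  0.5  -1.28 -1.36  0.75 -0.3 ]
 fix [2. 1. 2.] [0.514 0.285 0.214] head 47.7 elev -17.6
 fix [-0.  0. -0.] [0.514 0.285 0.214] head 47.7 elev -17.6
 fix [-0.  0. -0.] [0.514 0.285 0.214] head 47.7 elev -17.6
811
```

The bowl is lifted (4.1 N, grip 24.9 mm). While I carry on up, I'll zoom in on the ring for a finer position.

Emit:
drive_tool(
  deltas=[
    [[-17,0,-6,0,15],[-17,0,-6,0,15],[-17,0,-6,0,15],[-17,0,-6,0,15],[0,0,0,0,15]],
  ],
)

```text
clock: 33.3
tcp_pos: [0.5135, 0.2834, 0.2177]
eef_rot: [-0.775, 1.754, 0.569]
wrist_force: [0.9, -0.6, -4.6]
grip_width: 0.29
```

```bash
python3 st.py; python3 - <<'E'
from h import *
a=camera("scene")["pixels"][130:210,180:270]; b=camera("side")["pixels"][320:420,258:372]
c=camera("scene")["pixels"][170:310,380:500]
f=lambda im,w,h:cv2.resize(im,(w,h),interpolation=cv2.INTER_CUBIC)
print(a.shape,b.shape)
top=np.hstack([f(a,360,320),f(b,365,320)])
cv2.imwrite("pics/ring.png",np.vstack([top,np.hstack([f(c,240,280),np.zeros((280,485,3),np.uint8)])]))
E
```

```text
33.3 [ 0.039  0.5   -1.284 -1.36   0.748 -0.297] [0.5135 0.2834 0.2177] grip 24.8 F [ 0.9 -0.6 -4.6]
[[-0.203 -0.74   0.641]
 [-0.223  0.673  0.706]
 [-0.953  0.001 -0.302]] elev z deg -17.6
(80, 90, 3) (100, 114, 3)
```

View pics/ring.png

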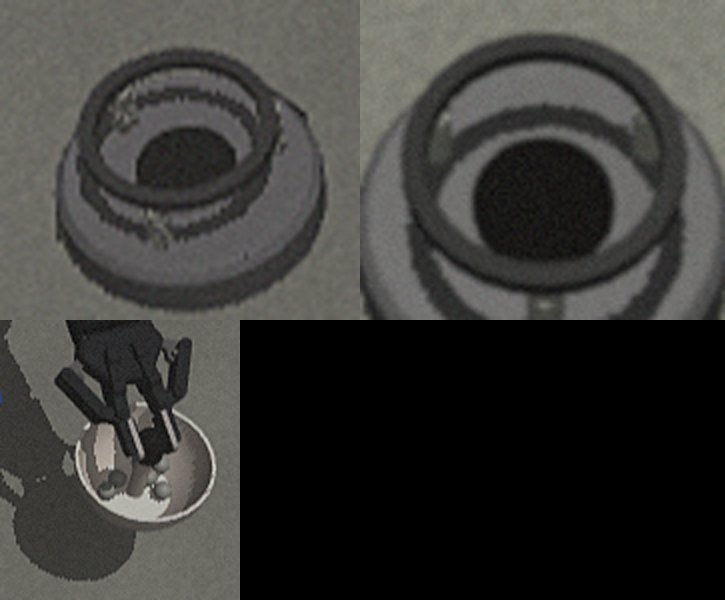

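The ring's top face centres at scene (224.0,159.9) and side (315.6,369.3). The bowl hangs level with the balls inside.

```bash
python3 - <<'E' 2>/dev/null
from h import *; from s4 import *
c=camera("scene");s=camera("side")
a=onz(c,224,159.9,.078);b=onz(s,315.6,369.3,.078);print(a,b)
# bowl knob check: bowl rim in air
q=observe()["joints"]; r=(a+b)/2; T=np.array([r[0]-.0076,r[1]-.0087,.215]); print(T)
u=fk(q,X)[1].T@[0,0,1]
d=rows(q,T,13);print(d)
for i in range(12):
    q=row(q,np.r_[d,0],W); print(*desc(q), np.degrees(np.arccos((fk(q,X)[1]@u)[2])).round(1))
E
```

```text
[ 0.5248 -0.258   0.078 ] [ 0.525  -0.2596  0.078 ]
[ 0.5173 -0.2675  0.215 ]
[  9. -29. -30.]
[0.514 0.241 0.216] head 47.8 elev -17.7 jawz 0.004 [-0.09  0.48 -1.29 -1.28  0.86 -0.38] 0.0
[0.514 0.198 0.216] head 47.8 elev -17.7 jawz 0.004 [-0.22  0.44 -1.28 -1.15  0.97 -0.48] 0.0
[0.515 0.155 0.217] head 47.8 elev -17.7 jawz 0.004 [-0.34  0.39 -1.24 -0.94  1.07 -0.62] 0.0
[0.515 0.113 0.217] head 47.8 elev -17.7 jawz 0.004 [-0.46  0.35 -1.18 -0.67  1.16 -0.81] 0.0
[0.516 0.077 0.216] head 47.9 elev -17.8 jawz 0.003 [-0.55  0.33 -1.1  -0.39  1.21 -1.01] 0.1
[0.517 0.044 0.215] head 47.9 elev -18.0 jawz 0.003 [-0.62  0.34 -1.01 -0.12  1.24 -1.22] 0.3
[0.518 0.01  0.214] head 47.9 elev -18.1 jawz 0.003 [-0.69  0.38 -0.91  0.15  1.25 -1.43] 0.4
[ 0.518 -0.028  0.214] head 47.9 elev -18.1 jawz 0.003 [-0.76  0.43 -0.8   0.43  1.25 -1.66] 0.4
[ 0.519 -0.071  0.215] head 47.9 elev -18.1 jawz 0.003 [-0.83  0.49 -0.68  0.69  1.24 -1.88] 0.4
[ 0.519 -0.113  0.216] head 47.9 elev -18.1 jawz 0.003 [-0.9   0.56 -0.56  0.9   1.22 -2.05] 0.4
[ 0.52  -0.156  0.216] head 47.9 elev -18.1 jawz 0.003 [-0.95  0.63 -0.45  1.07  1.19 -2.18] 0.4
[ 0.52  -0.199  0.217] head 47.9 elev -18.1 jawz 0.003 [-1.    0.69 -0.34  1.22  1.16 -2.28] 0.4
```

Emit:
drive_tool(
  deltas=[
    [[4,-15,-15,0,15],[9,-29,-30,0,15],[9,-29,-30,0,15],[9,-29,-30,0,15],[9,-29,-30,0,15],[9,-29,-30,0,15],[9,-29,-30,0,15],[9,-29,-30,0,15],[9,-29,-30,0,15],[9,-29,-30,0,15],[6,-20,-21,0,15],[4,-15,-15,0,15]],
  ],
)

```text
clock: 35.05
tcp_pos: [0.5204, -0.1437, 0.2168]
eef_rot: [-0.782, 1.763, 0.568]
wrist_force: [1.0, -0.7, -3.8]
grip_width: 0.298
```

```bash
python3 st.py; python3 mv.py .5174 -.2672 .2 4 2>/dev/null
```

```text
35.05 [-0.934  0.606 -0.484  1.025  1.198 -2.146] [ 0.5204 -0.1437  0.2168] grip 25.5 F [ 1.  -0.7 -3.8]
[[-0.21  -0.742  0.637]
 [-0.231  0.67   0.705]
 [-0.95   0.001 -0.312]] elev z deg -18.2
[ 11. -20. -21.]
[ 0.517 -0.267  0.201] head 47.9 elev -18.2 jawz 0.002 [-1.07  0.8  -0.16  1.39  1.12 -2.41]
 fix [ 1. -1.  1.] [ 0.518 -0.267  0.2  ] head 47.9 elev -18.2
 fix [-0.  0. -0.] [ 0.518 -0.267  0.2  ] head 47.9 elev -18.2
 fix [-0.  0. -0.] [ 0.518 -0.267  0.2  ] head 47.9 elev -18.2
```

Emit:
drive_tool(
  deltas=[
    [[11,-20,-21,0,15],[11,-20,-21,0,15],[11,-20,-21,0,15],[11,-20,-21,0,15],[0,0,0,0,15],[0,0,0,0,15]],
  ],
)

```text
clock: 35.8
tcp_pos: [0.5168, -0.2643, 0.2014]
eef_rot: [-0.781, 1.761, 0.57]
wrist_force: [-0.2, 0.9, -3.6]
grip_width: 0.294
```

```bash
python3 st.py; python3 - <<'E'
from h import *
p=observe()["tcp_pos"]; k=p+[.0076,.0087,-.006]; zr=k[2]-.091+.065
for n in ("scene","side"):
    c=camera(n); u,v=proj(c,[k[0],k[1],zr]).astype(int); im=c["pixels"][v-70:v+70,u-80:u+80]
    cv2.imwrite(f"pics/h_{n}.png",im); m=cv2.morphologyEx((im.min(2)>85).astype(np.uint8),cv2.MORPH_OPEN,np.ones((2,2)))
    # rim: leftmost/rightmost of the white blob
    _,lab,st,_=cv2.connectedComponentsWithStats(m); i=1+np.argmax(st[1:,4]); x,y,w,h,a=st[i]
    print(n,"blob",x+u-80,y+v-70,w,h,a,"pred centre",proj(c,[k[0],k[1],zr]).round(1),"pred L/R/T/B",[proj(c,np.array([k[0],k[1],zr])+.066*np.array([np.cos(t),np.sin(t),0])).round(0).tolist() for t in np.arange(0,6.28,.785)])
a=cv2.imread("pics/h_scene.png");b=cv2.imread("pics/h_side.png");cv2.imwrite("pics/h.png",cv2.resize(np.hstack([a,b]),None,fx=2.5,fy=2.5))
E
```

```text
35.8 [-1.065  0.801 -0.17   1.384  1.117 -2.406] [ 0.5168 -0.2643  0.2014] grip 25.1 F [-0.2  0.9 -3.6]
[[-0.209 -0.742  0.636]
 [-0.229  0.67   0.706]
 [-0.951  0.002 -0.31 ]] elev z deg -18.1
scene blob 139 103 66 100 4732 pred centre [219.1 133.3] pred L/R/T/B [[201.0, 153.0], [224.0, 156.0], [244.0, 145.0], [249.0, 128.0], [237.0, 114.0], [215.0, 112.0], [195.0, 122.0], [189.0, 139.0]]
side blob 235 255 160 140 10384 pred centre [315.1 325.5] pred L/R/T/B [[370.0, 317.0], [345.0, 289.0], [305.0, 283.0], [270.0, 300.0], [259.0, 334.0], [282.0, 367.0], [327.0, 375.0], [364.0, 353.0]]
```

View pics/h.png

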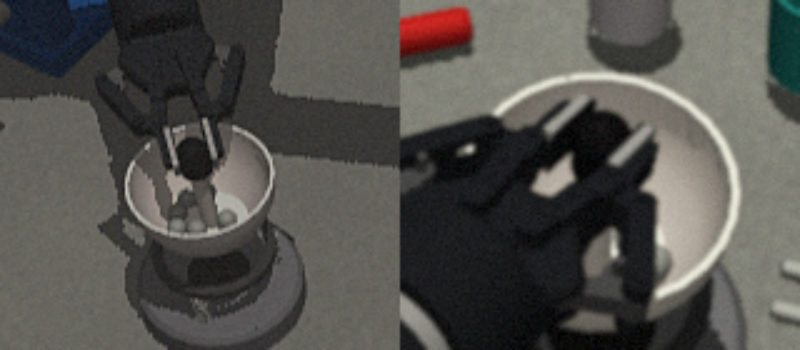

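The rim matches its predicted place over the ring within 2–3 mm in both views, and the balls are in the bowl. I've used all 12 pictures, so I go by numbers from here. Lowering.

Emit:
drive_tool(
  deltas=[
    [[0.7,-2,-2,0,15],[9.5,0,3,0,15],[9.5,0,3,0,15],[9.5,0,3,0,15],[7,0,2.5,0,15],[0,0,0,0,15],[0,0,0,0,15]],
  ],
)

```text
clock: 36.78
tcp_pos: [0.5171, -0.2671, 0.1661]
eef_rot: [-0.78, 1.761, 0.57]
wrist_force: [0.5, 4.4, 1.4]
grip_width: 0.294
```

Emit:
drive_tool(
  deltas=[
    [[4,0,1.3,0,15],[4,0,1.3,0,15],[0,0,0,0,15],[0,0,0,0,15]],
  ],
  squeeze=120,
)

```text
clock: 37.28
tcp_pos: [0.5173, -0.2671, 0.1578]
eef_rot: [-0.779, 1.76, 0.57]
wrist_force: [0.2, 5.0, 6.1]
grip_width: 0.285
```

```bash
python3 st.py
```

```text
37.275 [-1.067  0.869 -0.172  1.32   1.118 -2.41 ] [ 0.5173 -0.2671  0.1578] grip 24.3 F [0.2 5.  6.1]
[[-0.209 -0.742  0.638]
 [-0.227  0.671  0.706]
 [-0.951  0.002 -0.308]] elev z deg -18.0
```

Contact came at about TCP z 0.166, with a 5 N sideways force towards +y. I'll shift 2.5 mm in +y and press on.

Emit:
drive_tool(
  deltas=[
    [[-0.6,1.7,1.8,0,15],[3,0,1,0,15],[3,0,1,0,15],[0,0,0,0,15],[0,0,0,0,15]],
  ],
)

```text
clock: 37.9
tcp_pos: [0.5179, -0.2651, 0.1521]
eef_rot: [-0.779, 1.759, 0.568]
wrist_force: [1.1, 4.9, 9.1]
grip_width: 0.283
```

```bash
python3 st.py
```

```text
37.9 [-1.065  0.874 -0.179  1.302  1.121 -2.407] [ 0.5179 -0.2651  0.1521] grip 24.1 F [1.1 4.9 9.1]
[[-0.207 -0.741  0.639]
 [-0.228  0.672  0.705]
 [-0.952  0.    -0.308]] elev z deg -17.9
```

Emit:
drive_tool(
  deltas=[
    [[-0.7,2,2.1,0,15],[3,0,1,0,15],[2,0,0.6,0,15],[0,0,0,0,15],[0,0,0,0,15]],
  ],
)

```text
clock: 38.52
tcp_pos: [0.5184, -0.2631, 0.1475]
eef_rot: [-0.779, 1.758, 0.564]
wrist_force: [3.0, 2.2, 10.9]
grip_width: 0.286
```

```bash
python3 st.py
```

```text
38.525 [-1.063  0.878 -0.186  1.285  1.125 -2.403] [ 0.5184 -0.2631  0.1475] grip 24.4 F [ 3.   2.2 10.9]
[[-0.205 -0.74   0.641]
 [-0.229  0.673  0.704]
 [-0.952 -0.002 -0.307]] elev z deg -17.9
```

Emit:
drive_tool(
  deltas=[
    [[2,0,0.6,0,15],[2,0,0.6,0,15],[0,0,0,0,15],[0,0,0,0,15]],
  ],
)

```text
clock: 39.02
tcp_pos: [0.5185, -0.2632, 0.1438]
eef_rot: [-0.778, 1.757, 0.564]
wrist_force: [2.2, 1.6, 13.0]
grip_width: 0.287
```

Emit:
drive_tool(
  deltas=[
    [[2,0,0.6,0,15],[0,0,0,0,15],[0,0,0,0,15]],
  ],
)

```text
clock: 39.4
tcp_pos: [0.5187, -0.2631, 0.1432]
eef_rot: [-0.776, 1.756, 0.564]
wrist_force: [-1.3, 4.2, 19.1]
grip_width: 0.285
```

```bash
python3 st.py
```

```text
39.4 [-1.063  0.885 -0.187  1.279  1.128 -2.404] [ 0.5187 -0.2631  0.1432] grip 24.3 F [-1.3  4.2 19.1]
[[-0.204 -0.738  0.643]
 [-0.226  0.674  0.703]
 [-0.952 -0.002 -0.305]] elev z deg -17.7
```

Force jumped to about 23 N on the ring with almost no further travel, so it's at the stop. I'll add a small extra push, then run a numeric image check.

Emit:
drive_tool(
  deltas=[
    [[0.8,0,0.3,0,15],[0,0,0,0,15],[0,0,0,0,15],[0,0,0,0,15]],
  ],
)

```text
clock: 39.9
tcp_pos: [0.5188, -0.2631, 0.1431]
eef_rot: [-0.775, 1.756, 0.564]
wrist_force: [-2.2, 4.8, 24.2]
grip_width: 0.289
```

```bash
python3 st.py; python3 - <<'E'
from h import *
k=np.array([.525,-.2585,.108]); T=np.arange(0,2*np.pi,np.pi/12)
for n in ("scene","side"):
    c=camera(n); g=cv2.GaussianBlur(c["pixels"].min(2),(3,3),0).astype(float); out=[]
    for t in T:   # brightest along each radius = the lit white rim (centreline r=64 mm)
        rs=np.arange(.054,.076,.0005); v=[g[tuple(np.round(proj(c,k+r*np.array([np.cos(t),np.sin(t),0]))[::-1]).astype(int))] for r in rs]
        i=int(np.argmax(v)); 
        if v[i]>125 and 0<i<len(rs)-1: out.append((t,rs[i]))
    o=np.array(out)
    if len(o)>5:
        A=np.c_[np.ones(len(o)),np.cos(o[:,0]),np.sin(o[:,0])]; s=np.linalg.lstsq(A,o[:,1],rcond=None)[0]
        print(n,len(o),"r,dx,dy mm",(s*1000).round(1),"resid",((o[:,1]-A@s)*1000).std().round(2))
    else: print(n,len(o))
c=camera("scene");s=camera("side")
p=proj(c,[.5952,-.0112,.08]).astype(int); im=c["pixels"][p[1]-22:p[1]+22,p[0]-22:p[0]+22]; ref=cv2.imread("pics/scene0.png")[p[1]-22:p[1]+22,p[0]-22:p[0]+22]
m=lambda a:[round(float(v),1) for v in np.argwhere(a.min(2)>115).mean(0)]
print("cup px now/start",m(im),m(ref))
# ball-like specks on the bench: change from start outside the known things
E
```

```text
39.9 [-1.063  0.886 -0.187  1.279  1.129 -2.404] [ 0.5188 -0.2631  0.1431] grip 24.7 F [-2.2  4.8 24.2]
[[-0.204 -0.738  0.643]
 [-0.225  0.675  0.703]
 [-0.953 -0.001 -0.304]] elev z deg -17.7
scene 17 r,dx,dy mm [63.1  0.8  0.3] resid 2.06
side 14 r,dx,dy mm [63.5 -0.9  1.5] resid 0.63
cup px now/start [23.9, 21.9] [23.1, 22.9]
```

```bash
python3 -c "
from bench import *
print(hand_in())"
```

```text
the job is handed in; nothing more can be done
None
```

The job is done and handed in at about 40 s on the clock (limit 67 s). The bowl is still held pressed down in the ring; `hand_in` reported no verdict.

**How I did it:** The moves have no tilt, so I pushed the arm against its reach limit until the tool was nearly horizontal. I gripped the cup from the side and spun the tool to pour the balls into the bowl. I then stood the cup back on its old spot, picked the bowl up by the knob, lowered it into the ring and pressed it to the stop.

**Last checks:**
- **Cup:** It looked upright and empty after release. Its rim was still within about 1 px of its starting place at the end.
- **Ring:** At the end the force rose from 13 to 24 N while the tool moved less than 1 mm, so the ring is against its stop.
- **Bowl:** Its rim measured within 2 mm of the ring's centre in both views, at the height expected for fully home. The tool's tilt changed by less than 1° after gripping the knob, but I didn't measure the bowl's own tilt at the end.
- **Balls:** I could make out five or six in the bowl and none on the bench. The cup weighed about 1.2 N after pouring and the lifted bowl about 4 N, which fits an empty cup and all six balls. I never counted all six clearly, because the post hides some.
- **Disagreements:** A sideways force of about 5 N remained on the wrist while pressing, even after I shifted the bowl about 4 mm. The ring was touched about 6 mm higher than I had calculated.
- **Other tools:** The nearby ones looked unmoved when I set the cup down; I did not measure them again at the end.

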